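Find the timer with the sound key and put it on its hub

TASK

Two kitchen timers have toppled over on the cold hob and one of them has a worn key that clicks far too lightly. Stand each one up about where it lies and press its key down until it clicks, first the left one, then the right one, to feel which key is the firm one. Then stand the timer with the firm key on the hub's outlined pad with its window facing the hub's eye; the other stays standing on the hob, and everything else is left where it is.

Things in the scene. Friction and masses are not known exactly. Their poses are not given: they have to be found in the camera images.
- timer_1: kitchen timer, white rounded square prism 46 x 46 mm, 62 mm high; round orange key, 30 mm across, in the middle of its top, 11 mm proud (73 mm overall); 0.17 kg. Origin: centre of the underside (black foot); z: foot to key; x: out of the side with the black window. Starts lying on the hob, window up, z level. The two look alike; one key is firm, the other worn
- timer_2: kitchen timer, white rounded square prism 46 x 46 mm, 62 mm high; round orange key, 30 mm across, in the middle of its top, 11 mm proud (73 mm overall); 0.17 kg. Origin: centre of the underside (black foot); z: foot to key; x: out of the side with the black window. Starts lying on the hob, window up, z level. The two look alike; one key is firm, the other worn
- timer_1_key (a joint): travel of timer_1's key in m: 0 out, grows as pressed, clicks at 0.0045, stop at 0.007; springs back. Preloaded spring: a worn key takes 2.4 N to start and 3.8 N at the click, a firm one 7 N and 11 N; only the force tells which is which
- timer_2_key (a joint): travel of timer_2's key in m: 0 out, grows as pressed, clicks at 0.0045, stop at 0.007; springs back. Preloaded spring: a worn key takes 2.4 N to start and 3.8 N at the click, a firm one 7 N and 11 N; only the force tells which is which
- timer_1_window (a point): centre of the black window of timer_1, on its +x side, 23 mm from its axis and 34 mm above its foot
- timer_2_window (a point): centre of the black window of timer_2, on its +x side, 23 mm from its axis and 34 mm above its foot
- hub: timer hub, fixed on the white worktop left of the hob: grey base plate 150 (x) x 90 (y) x 10 mm with a dark reader block, 36 x 74 mm, 66 mm high overall, at its far end. Origin: centre of the underside; x: from the pad to the block. The block's face with the round red eye lies 34 mm from the origin towards +x and looks along -x over the pad
- hub_pad (a point): centre of the hub's pad, on the plate's top (10 mm high), 35 mm from the hub's origin towards -x; a white outline 53 mm square marks it
- mill: wooden pepper mill, 58 mm across, 170 mm tall; origin at the middle of its underside; not to be disturbed
- candle: cream candle in a clear glass, 76 mm across, 90 mm tall; origin at the middle of its underside; not to be disturbed
- peeler: dark green peeler, 170 mm long; origin at the middle of its underside; not to be disturbed
- spoon: brown wooden spoon, 315 mm long, lying across the hob behind the timers; origin at the middle of its underside; not to be disturbed
- flask: orange drinks flask with a black top, 86 mm across, 170 mm tall; origin at the middle of its underside; not to be disturbed
- loaf_tin: grey loaf tin, 75 x 192 x 60 mm; origin at the middle of its underside; not to be disturbed

How it is judged (in metres and radians):
On the way, in this order (a step that is already met when the one before it is completed fails the run):
1. the left timer, standing upright on the hob, has its key pressed to the click (((world y of timer_1 above -0.105 m and angle between timer_1's own z axis and vertical below 0.12 rad and height (world z) of timer_1 below 0.006 m and value of joint timer_1_key above 0.0045 m) or (world y of timer_2 above -0.105 m and angle between timer_2's own z axis and vertical below 0.12 rad and height (world z) of timer_2 below 0.006 m and value of joint timer_2_key above 0.0045 m))), for 0.05 s.
2. the right timer, standing upright on the hob, has its key pressed to the click (((world y of timer_1 below -0.105 m and angle between timer_1's own z axis and vertical below 0.12 rad and height (world z) of timer_1 below 0.006 m and value of joint timer_1_key above 0.0045 m) or (world y of timer_2 below -0.105 m and angle between timer_2's own z axis and vertical below 0.12 rad and height (world z) of timer_2 below 0.006 m and value of joint timer_2_key above 0.0045 m))), for 0.05 s.
At the end, for the whole second after the job is handed in: The timer with the firm key stands upright on the hub's pad, its middle within 12 mm of the pad's and its window facing the eye within 12 degrees; the timer with the worn key stands upright on the hob; both are at rest (horizontal distance between timer_2 and hub_pad below 0.012 m and height (world z) of timer_2 between 0.007 and 0.014 m and angle between each of timer_2, timer_1's own z axis and vertical below 0.08 rad and angle between the x axis of timer_2 and the x axis of hub, either way round below 0.21 rad and x of timer_2_window in the frame of hub above -0.03 m and linear speed of each of timer_2, timer_1 below 0.02 m/s and height (world z) of timer_1 between -0.006 and 0.006 m and world y of timer_1 below 0.11 m); the robot touches nothing.
It fails at once if the mill, candle, peeler, spoon, flask or loaf tin is shoved away or toppled (moved more than 50 mm) (distance of any of mill, candle, peeler, spoon, flask, loaf_tin from where it was at the start of the episode above 0.05 m or angle between any of mill, flask's own z axis and vertical above 0.6 rad).
It also fails if it takes over 72 s, if anything falls off the work surface, if the arm or the gripper's body presses on something with over 40 N, if the wrist force passes 120 N, or if a joint passes its speed limit or range.

ROBOT

A 6-joint arm with a two-finger parallel gripper is mounted at the origin on a cart in front of the work surface, level with it; the furniture and walls round the work are solid. World frame = base frame: x ahead of the robot, y to its left, z up, the work surface at z = 0. Lengths are in m, angles in degrees, forces in N, time in s.
With the tool pointing down it reaches from about 0.375 to 0.9 m from the base axis. Payload 3.1 kg.
Tool frame: the origin (TCP) lies on the centre line of the jaws, within the pads' length; the fingertips stand 17 mm ahead of it and the grasp point (between the pads) lies 2 mm behind it; y points along the fingers, x is the direction in which the jaws open and shut, and the axes are right-handed (so a half turn about y gives the same grasp; the last joint's range is limited). The gripper opens to 87 mm and grips with 3 to 60 N. Pads are 19 mm wide; open, the fingers measure 117 mm over their backs; the gripper's body (75 mm by 190 mm) begins 51 mm behind the grasp point.
Start: joints at [-74.8, 30.224, 82.088, -0, 67.689, -10.227], TCP at [0.268, -0.564, 0.24] pointing down, gripper open.
Joint ranges: [-176.69, 176.69], [-43.24, 126.21], [12.49, 139.97], [-82, 262], [0, 151.66], [-163.58, 163.58]. Speed limits (degrees/s): [159.86, 159.86, 180, 180, 180, 180].

INTERFACE

Orientations are given as a 3x3 rotation matrix whose columns are the frame's x, y, z axes.
In Python, from rig import read_state, capture, camera_info, hand_in, trace, tip_of gives the robot as it stands.
- The arm moves only by the tool jog_arm, never from a script. Its argument "steps" is a list of rows, each an object with "fingers": the opening in per cent of the stroke, from 0 (shut) to 100 (fully open); "delta_pos": the shift along the world's x, y, z in mm, a list of three; "turn": the turn about the world's z in degrees. A call has 1 to 20 rows; each row is the pose to reach, as a shift and turn from the pose commanded when the call began; what a row does not reach only later rows make up. A row lasts 1/12 s, in which the tool goes at most 41.7 mm and 7.16 degrees, less where a joint would pass 70% of its speed; a pose out of reach is approached as far as the arm can. A call with a gripper value outside its range is refused whole. The fingers move at their own pace and stop on an object; the grip force is fixed at half the most. Time passes only in rows, so rows that repeat a pose let the fingers close. It gives the time, the measured TCP pose, the force and the opening at its end, in the units of the state.
- read_state(): the state, without advancing time (a new reading comes with each control period).
- capture(name): name is "side" or "top"; returns the picture (420x560x3 uint8, red, green, blue); there is no depth.
- camera_info(name): a dict with "fov_y" (degrees; the focal length in pixels is half the picture's height over the tangent of half this angle, whatever the lens; pixels are square), "cx", "cy" (the principal point, pixels), "view" (4x4, takes a point from world to camera coordinates). Camera axes: x right, y down, z forward; pixel columns grow to the right and rows downward; lengths in m; the calibration is good to about 2 mm. A picture is of the moment at which its call begins. camera_info takes no time and is no camera call.
- hand_in(): hands the job in, once; it reports no verdict.
Trained networks look in the newest picture that a camera, given by its name, has taken for a name from the list of things; names that differ only in an ending like _2 or _b are one class to them, and where a whole thing is asked for, a point or a joint stands for the part that bears it (a point fixed in the world has none). Each returns a list of dicts, best first, with "confidence" (0 to 1); they miss things now and then, are a little off and sometimes report something else, mostly with a low value. They report only what shows in the picture. A call takes as long as a camera call.
- trace(target, camera): "mask" (420x560 bool, what is visible of it).
- tip_of(target, camera): "position" ([x, y, z] in m, in world coordinates, good to about 4 mm: a listed point, or the origin of a listed thing).
The state is a dict: "time_s": time; "joint_positions": joint angles; "qvel": joint speeds; "tau": joint torques, N m; "position": TCP position; "tcp_rot": TCP orientation; "force": force on the tool from outside, world axes, zero at the start; "moment": the same for the moment, N m; "opening": opening from 0.0 (shut) to 1.0 (fully open).
Only numpy, scipy, OpenCV 4.12 (cv2) and the standard library are available. Lean on these libraries where they do the work, as an engineer would, in place of code of your own. Each camera call takes 0.05 s, during which the arm holds its last target.

## Working session

There is one attempt and no reset: what is moved stays moved. The work goes in short steps, Python scripts to look and compute and a tool call to move; the robot and the scene stay as the last step left them, time stands still between calls to the robot, and variables do not carry over. Pictures are saved under pics/ and viewed, and the job is handed in when it is done.

Besides the shell and the picture viewer there is one more tool, called as a command line: name --argument value ..., lists and objects as JSON in quotes. jog_arm: Moves the arm, as the interface text tells. Its arguments: {"type":"object","properties":{"steps":{"type":"array","items":{"type":"object","properties":{"fingers":{"type":"number"},"delta_pos":{"type":"array","items":{"type":"number"}},"turn":{"type":"number"}}}}},"required":["steps"]}

```bash
mkdir -p pics; ls
python3 - <<'E'
from rig import *
import cv2
s=read_state(); print({k:s[k] for k in('time_s','position','tcp_rot','force','opening')})
for n in('side','top'):
    cv2.imwrite(f'pics/{n}0.png',capture(n)[:,:,::-1]); c=camera_info(n); print(n,c)
E
```

```text
pics
{'time_s': 0.0, 'position': array([ 0.26820461, -0.56377375,  0.23859054]), 'tcp_rot': array([[ 4.29374689e-01, -5.70015108e-04,  9.03126266e-01],
       [-9.03124014e-01,  2.04947329e-03,  4.29374912e-01],
       [-2.09568334e-03, -9.99997737e-01,  3.65197623e-04]]), 'force': array([ 0.16706332, -0.27235902, -0.11558351]), 'opening': 0.9953521516981142}
side {'fov_y': 45.687553408563716, 'cx': 284.0611597002057, 'cy': 208.19356952078456, 'view': array([[ 0.99989069,  0.01267548,  0.00761224, -0.55774854],
       [ 0.01235316, -0.43325991, -0.90118436,  0.0413637 ],
       [-0.00812487,  0.90117988, -0.43336914,  2.07591453],
       [ 0.        ,  0.        ,  0.        ,  1.        ]])}
top {'fov_y': 53.43519504647326, 'cx': 283.3854967489351, 'cy': 208.2323277146276, 'view': array([[-0.40015679, -0.91642973, -0.00557603,  0.21837404],
       [-0.89108554,  0.39049738, -0.23125387,  0.51509025],
       [ 0.21410535, -0.08756908, -0.97287746,  1.32054719],
       [ 0.        ,  0.        ,  0.        ,  1.        ]])}
```

View pics/side0.png

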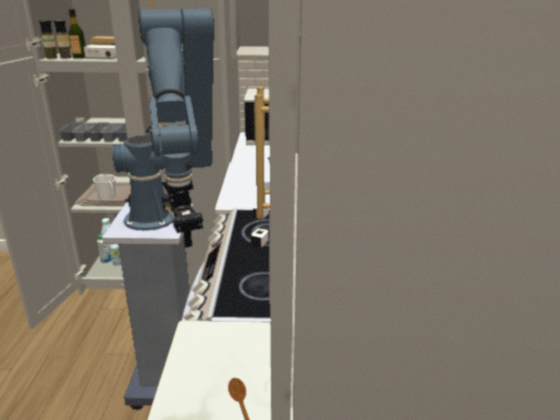

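View pics/top0.png

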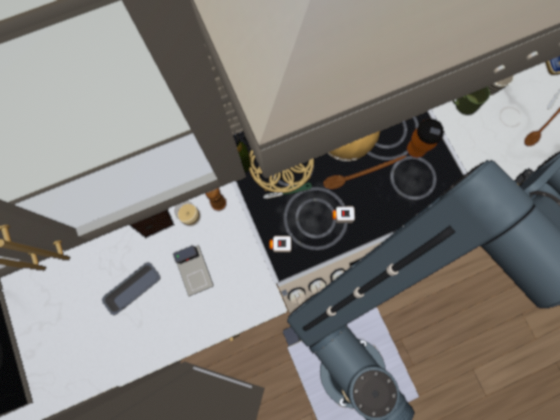

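Run:
```python
from rig import *
for t in('timer_1','timer_1_window','timer_1_key','hub','hub_pad','mill','candle','peeler','spoon','flask','loaf_tin'):
  for c in('top','side'):
    try:
      for d in tip_of(t,c)[:3]: print(t,c,d['position'].round(4) if hasattr(d['position'],'round') else d['position'],round(d['confidence'],2))
    except Exception as e: print(t,c,e)
```

```text
timer_1 top [0.4455, 0.0105, 0.0204] 0.67
timer_1 top [0.4528, -0.2235, 0.0262] 0.64
timer_1 side [0.458, -0.218, 0.0229] 0.84
timer_1 side [0.4436, 0.0163, 0.0216] 0.59
timer_1_window top [0.4556, 0.0471, 0.0419] 0.87
timer_1_window side [0.4578, 0.0454, 0.0511] 0.47
timer_1_key top it knows: candle, flask, hub, hub_pad, loaf_tin, mill, peeler, spoon, timer, timer_1_window, timer_2_window
timer_1_key side it knows: candle, flask, hub, hub_pad, loaf_tin, mill, peeler, spoon, timer, timer_1_window, timer_2_window
hub top [0.5001, 0.3489, -0.0036] 0.82
hub side [0.4969, 0.3486, -0.0026] 0.62
hub_pad top [0.465, 0.3494, 0.0068] 0.71
hub_pad top [0.677, 0.2995, -0.0095] 0.71
hub_pad side [0.4654, 0.3469, 0.0117] 0.5
mill top [0.6819, 0.1841, -0.0071] 0.67
mill top [0.6798, 0.2962, -0.0073] 0.33
candle top [0.6765, 0.2968, -0.0078] 0.87
candle side [0.495, 0.3478, -0.0033] 0.29
peeler top [0.6294, -0.0449, 0.001] 0.71
spoon top [0.5828, -0.3276, -0.0016] 0.94
spoon top [0.5877, -0.5366, -0.001] 0.33
flask top [0.5858, -0.5354, 0.0004] 0.85
```

The side view shows only the left timer (~260,236), the cabinet hides the rest. The top view shows the timers at about (282,244) and (344,213), with keys to the left (+y), and the hub at (193,270). I'll measure these more closely next.

```bash
cat > h.py <<'E'
from rig import *
import numpy as np, cv2
def cam(n):
    c=camera_info(n); f=210/np.tan(np.radians(c['fov_y']/2)); return f,c['cx'],c['cy'],np.array(c['view'])
def ray(n,u,v,z):
    f,cx,cy,V=cam(n); R,t=V[:3,:3],V[:3,3]; o=-R.T@t; d=R.T@np.array([(u-cx)/f,(v-cy)/f,1]); return o+d*(z-o[2])/d[2]
def proj(n,p):
    f,cx,cy,V=cam(n); q=V[:3,:3]@np.asarray(p)+V[:3,3]; return np.array([f*q[0]/q[2]+cx,f*q[1]/q[2]+cy])
def crop(n,im,u,v,w,h,k,name):
    u0,v0=int(u-w/2),int(v-h/2)
    cv2.imwrite('pics/'+name,cv2.resize(im[v0:v0+h,u0:u0+w,::-1],None,fx=k,fy=k,interpolation=cv2.INTER_CUBIC)); print(u0,v0,k)
E
python3 - <<'E'
from h import *
im=capture('top')
crop('top',im,312,228,100,75,8,'t1.png')
crop('top',im,195,270,100,75,8,'h1.png')
for d in trace('timer_1','top'):
    m=d['mask'];ys,xs=np.nonzero(m);print(round(d['confidence'],2),m.sum(),xs.mean(),ys.mean(),cv2.minAreaRect(np.c_[xs,ys].astype(np.float32)))
for d in trace('hub','top')[:1]:
    m=d['mask'];ys,xs=np.nonzero(m);print(round(d['confidence'],2),m.sum(),xs.mean(),ys.mean(),cv2.minAreaRect(np.c_[xs,ys].astype(np.float32)))
for t in('timer_1','timer_1_window','hub','hub_pad','loaf_tin'):
  for d in tip_of(t,'top')[:3]: print(t,np.round(d['position'],4),round(d['confidence'],2))
E
```

```text
262 190 8
145 232 8
0.79 282 344.27659574468083 214.87943262411346 ((344.0, 215.0), (14.0, 20.0), 90.0)
0.72 299 281.3344481605351 244.09364548494983 ((280.5, 244.0), (14.0, 21.0), 90.0)
0.59 1225 192.8277551020408 269.6457142857143 ((192.75558471679688, 269.7384033203125), (46.66777801513672, 27.768054962158203), 70.90650939941406)
timer_1 [0.4419 0.0127 0.02  ] 0.75
timer_1 [ 0.4495 -0.2235  0.0225] 0.67
timer_1_window [0.4564 0.0453 0.0427] 0.59
timer_1_window [ 0.6761  0.2973 -0.0075] 0.43
hub_pad [0.4628 0.3483 0.0057] 0.75
hub_pad [ 0.6239 -0.0489  0.0027] 0.19
loaf_tin [ 0.5171  0.5452 -0.0045] 0.65
```

View pics/t1.png

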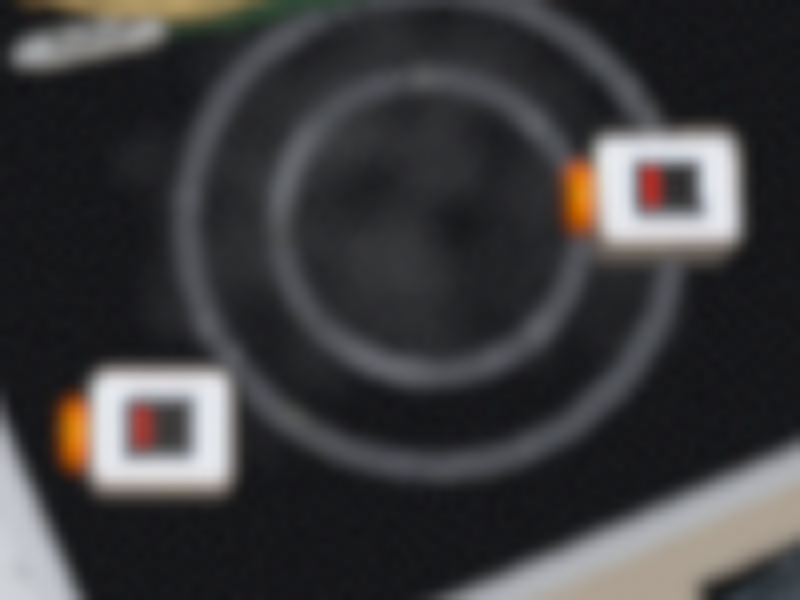

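View pics/h1.png

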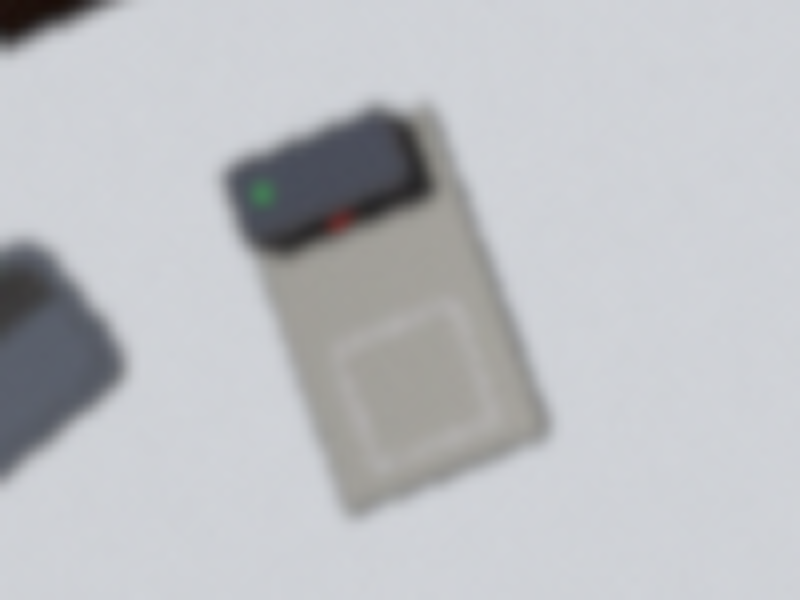

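The crop shows both timers square to the image, windows up and keys to image left. The pad outline is clear, with its crop corners near (333,345), (452,300), (500,425) and (380,470).

Run:
```python
from h import *
def W(c,u0,v0,k,z): return ray('top',u0+(c[0]+.5)/k-.5,v0+(c[1]+.5)/k-.5,z)[:2]*1000
# masks of white top faces
im=capture('top')
def ang(v): return np.degrees(np.arctan2(v[1],v[0]))
for nm,cs,key in(('L',[(92,369),(234,369),(234,491),(90,491)],(60,434)),('R',[(597,129),(741,129),(742,246),(600,247)],(563,198))):
    P=np.array([W(c,262,190,8,.046) for c in cs]); print(nm,P.round(1).tolist(),'ctr',P.mean(0).round(1))
    z1=P[0]-P[1];z2=P[3]-P[2];y1=P[0]-P[3];y2=P[1]-P[2]
    print([ (np.linalg.norm(v).round(1),ang(v).round(1)) for v in(z1,z2,y1,y2)],'key tip',W(key,262,190,8,.023).round(1))
P=np.array([W(c,145,232,8,.01) for c in[(333,345),(452,300),(500,425),(380,470)]]);print(P.round(1).tolist(),P.mean(0))
for a,b in((0,1),(3,2),(2,1),(3,0)): v=P[b]-P[a];print(np.linalg.norm(v).round(1),ang(v).round(1))
Q=np.array([W(c,145,232,8,.01) for c in[(428,103),(548,432),(350,517)]]);print(Q.round(1).tolist());
for a,b in((1,0),(1,2)): v=Q[b]-Q[a];print(np.linalg.norm(v).round(1),ang(v).round(1))
```

```text
L [[491.1, 60.7], [467.7, 7.1], [421.5, 27.5], [445.1, 81.4]] ctr [456.3  44.2]
[(np.float64(58.5), np.float64(66.4)), (np.float64(58.8), np.float64(66.4)), (np.float64(50.5), np.float64(-24.2)), (np.float64(50.4), np.float64(-23.8))] key tip [475.1  82.9]
R [[499.8, -173.3], [475.6, -228.5], [430.4, -207.0], [453.6, -152.9]] ctr [ 464.8 -190.4]
[(np.float64(60.3), np.float64(66.3)), (np.float64(58.9), np.float64(66.8)), (np.float64(50.4), np.float64(-23.8)), (np.float64(50.0), np.float64(-25.4))] key tip [ 482.3 -152.1]
[[492.4, 374.9], [490.0, 323.0], [434.2, 323.2], [437.0, 375.0]] [463.41029175 349.02005161]
51.9 -92.7
51.9 -93.1
55.8 -0.2
55.5 -0.1
[[571.1, 302.7], [423.6, 306.1], [424.2, 393.0]]
147.5 -1.3
86.9 89.6
```

jog_arm --steps '[{"fingers":100,"delta_pos":[40,128,-20],"turn":8},{"fingers":100,"delta_pos":[201,638,-120],"turn":41},{"fingers":100,"delta_pos":[201,638,-120],"turn":41},{"fingers":100,"delta_pos":[201,638,-120],"turn":41},{"fingers":100,"delta_pos":[201,638,-120],"turn":41},{"fingers":100,"delta_pos":[201,638,-120],"turn":41},{"fingers":100,"delta_pos":[201,638,-120],"turn":41},{"fingers":100,"delta_pos":[201,638,-120],"turn":41},{"fingers":100,"delta_pos":[201,638,-120],"turn":41},{"fingers":100,"delta_pos":[201,638,-120],"turn":41},{"fingers":100,"delta_pos":[201,638,-120],"turn":41},{"fingers":100,"delta_pos":[201,638,-120],"turn":41},{"fingers":100,"delta_pos":[201,638,-120],"turn":41},{"fingers":100,"delta_pos":[201,638,-120],"turn":41},{"fingers":100,"delta_pos":[201,638,-120],"turn":41},{"fingers":100,"delta_pos":[201,638,-120],"turn":41},{"fingers":100,"delta_pos":[201,638,-120],"turn":41},{"fingers":100,"delta_pos":[201,638,-120],"turn":41},{"fingers":100,"delta_pos":[201,638,-120],"turn":41},{"fingers":100,"delta_pos":[201,638,-120],"turn":41}]'

```text
time_s: 3.22
position: [0.4693, 0.073, 0.1197]
tcp_rot: [[0.916, -0.0, 0.4], [-0.4, -0.0, 0.916], [0.0, -1.0, -0.0]]
force: [-0.3, -0.4, 0.6]
opening: 0.998
```

```bash
cat > look.py <<'E'
import sys
from h import *
name,u,v=sys.argv[1],float(sys.argv[2]),float(sys.argv[3])
a=capture('top');b=capture('side')
u0,v0=int(u-50),int(v-37); A=cv2.resize(a[v0:v0+75,u0:u0+100],(400,300),interpolation=cv2.INTER_CUBIC)
B=cv2.resize(b[200:260,215:295],(400,300),interpolation=cv2.INTER_CUBIC)
cv2.imwrite('pics/'+name,np.hstack([A,B])[:,:,::-1])
print('top origin',u0,v0,'x4; side origin 215,200 x5'); s=read_state(); print(s['time_s'],s['position'].round(4),s['force'].round(2),s['moment'].round(3),s['opening'])
E
python3 look.py a1.png 282 240
```

```text
top origin 232 203 x4; side origin 215,200 x5
3.3167 [0.4693 0.0724 0.1198] [-0.31 -0.74  0.1 ] [ 0.028 -0.039  0.018] 0.9965038820034997
```

View pics/a1.png

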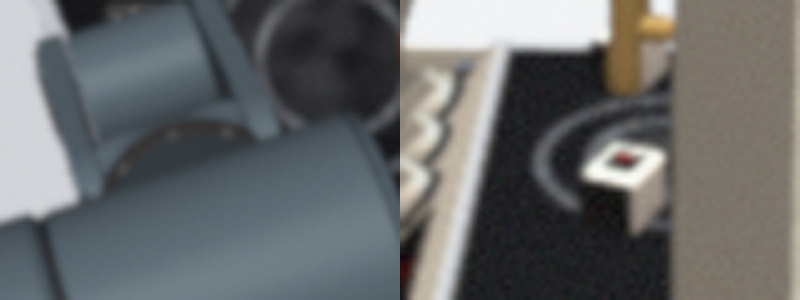

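Run:
```python
from h import *
for p in((.457,.046,.046),(.465,-.19,.046),(.469,.073,.1)): print(proj('side',p),proj('top',p))
b=capture('side'); cv2.imwrite('pics/s2.png',cv2.resize(b[120:320,180:300],(480,800)[::1],interpolation=cv2.INTER_CUBIC)[:600,:,::-1])
```

```text
[260.28377551 204.77087717] [281.28056893 243.32196621]
[258.921654   231.50846007] [345.17934497 212.99899361]
[263.32819858 190.4413664 ] [271.7437191  240.71336095]
```

View pics/s2.png

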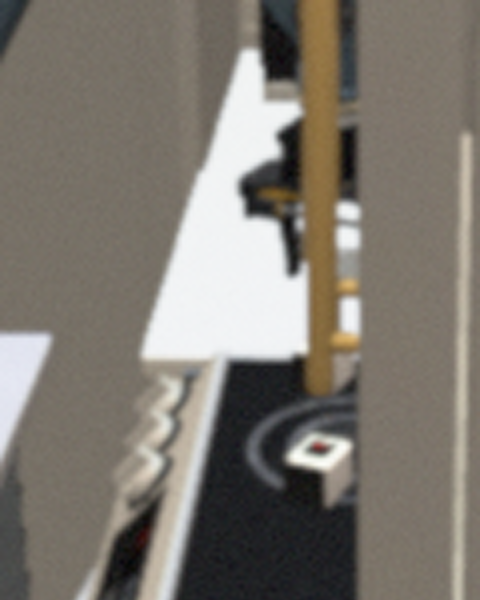

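The side view shows the right timer; the left one and the gripper are half hidden by a wooden pole. I'll descend and grip.

jog_arm --steps '[{"fingers":100,"delta_pos":[0,1,-30],"turn":0},{"fingers":100,"delta_pos":[0,1,-60],"turn":0},{"fingers":100,"delta_pos":[0,1,-80],"turn":0},{"fingers":100,"delta_pos":[0,1,-98],"turn":0},{"fingers":100,"delta_pos":[0,1,-98],"turn":0},{"fingers":100,"delta_pos":[0,1,-98],"turn":0}]'

```text
time_s: 3.87
position: [0.4689, 0.0737, 0.0212]
tcp_rot: [[0.916, -0.002, 0.402], [-0.402, 0.0, 0.916], [-0.002, -1.0, -0.001]]
force: [0.4, 0.6, 0.3]
opening: 1.001
```

jog_arm --steps '[{"fingers":0,"delta_pos":[0,0,0]},{"fingers":0,"delta_pos":[0,0,0]},{"fingers":0,"delta_pos":[0,0,0]},{"fingers":0,"delta_pos":[0,0,0]},{"fingers":0,"delta_pos":[0,0,0]},{"fingers":0,"delta_pos":[0,0,0]},{"fingers":0,"delta_pos":[0,0,0]},{"fingers":0,"delta_pos":[0,0,0]},{"fingers":0,"delta_pos":[0,0,0]},{"fingers":0,"delta_pos":[0,0,0]},{"fingers":0,"delta_pos":[0,0,0]},{"fingers":0,"delta_pos":[0,0,0]}]'

```text
$.steps[0]: bad value
```

jog_arm --steps '[{"fingers":0,"delta_pos":[0,0,0],"turn":0},{"fingers":0,"delta_pos":[0,0,0],"turn":0},{"fingers":0,"delta_pos":[0,0,0],"turn":0},{"fingers":0,"delta_pos":[0,0,0],"turn":0},{"fingers":0,"delta_pos":[0,0,0],"turn":0},{"fingers":0,"delta_pos":[0,0,0],"turn":0},{"fingers":0,"delta_pos":[0,0,0],"turn":0},{"fingers":0,"delta_pos":[0,0,0],"turn":0},{"fingers":0,"delta_pos":[0,0,0],"turn":0},{"fingers":0,"delta_pos":[0,0,0],"turn":0}]'

```text
time_s: 4.7
position: [0.4701, 0.0746, 0.0218]
tcp_rot: [[0.917, 0.002, 0.4], [-0.4, -0.0, 0.917], [0.001, -1.0, 0.001]]
force: [0.9, 1.4, 2.9]
opening: 0.526
```

jog_arm --steps '[{"fingers":0,"delta_pos":[0,0,10],"turn":0},{"fingers":0,"delta_pos":[0,0,25],"turn":0},{"fingers":0,"delta_pos":[0,0,45],"turn":0},{"fingers":0,"delta_pos":[0,0,65],"turn":0},{"fingers":0,"delta_pos":[0,0,65],"turn":0},{"fingers":0,"delta_pos":[0,0,65],"turn":0}]'

```text
time_s: 5.2
position: [0.4695, 0.0746, 0.0874]
tcp_rot: [[0.917, 0.002, 0.4], [-0.4, -0.0, 0.917], [0.001, -1.0, 0.001]]
force: [-0.2, -0.2, -2.2]
opening: 0.522
```

```bash
python3 look.py a2.png 282 240
python3 - <<'E'
from h import *
b=capture('side'); cv2.imwrite('pics/s3.png',cv2.resize(b[150:230,230:290],(600,800)[::1],interpolation=cv2.INTER_CUBIC)[:600,:,::-1])
for c in('top','side'):
  for d in tip_of('timer_1',c): print(c,np.round(d['position'],3),d['confidence'])
E
```

```text
top origin 232 203 x4; side origin 215,200 x5
5.3 [0.4685 0.0746 0.0861] [-0.25 -0.25 -1.87] [ 0.001 -0.054  0.007] 0.520026485268624
top [ 0.454 -0.225  0.024] 0.69
top [ 0.684  0.186 -0.004] 0.47
side [0.439 0.012 0.089] 0.64
side [ 0.457 -0.217  0.021] 0.48
```

View pics/a2.png

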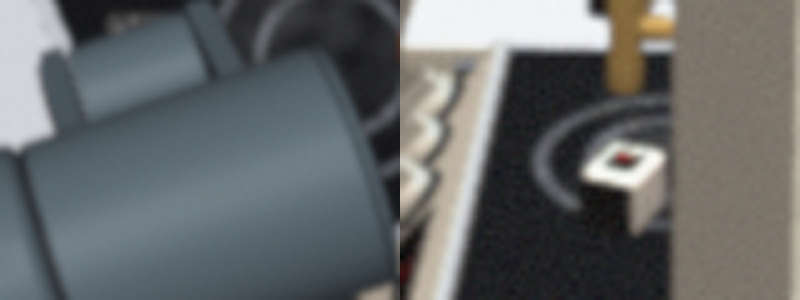

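View pics/s3.png

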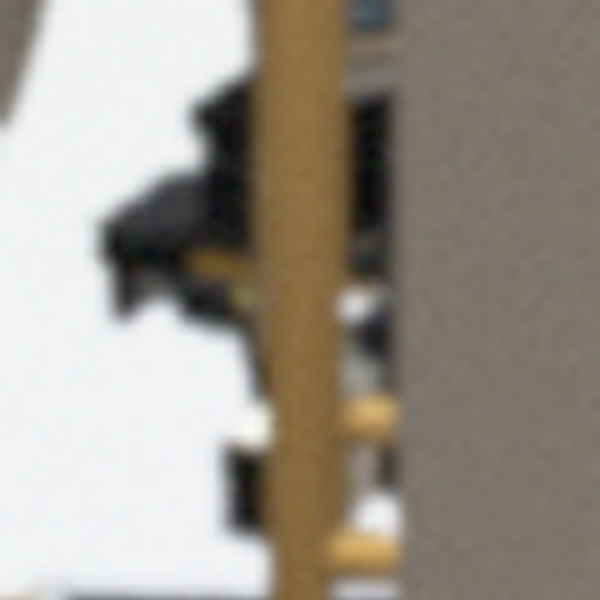

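The side view shows the black foot still facing the camera at about z=0.09, so the timer hangs horizontally and didn't swing. I'll try a quick vertical shake.

jog_arm --steps '[{"fingers":0,"delta_pos":[0,0,40],"turn":0},{"fingers":0,"delta_pos":[0,0,80],"turn":0},{"fingers":0,"delta_pos":[0,0,40],"turn":0},{"fingers":0,"delta_pos":[0,0,5],"turn":0},{"fingers":0,"delta_pos":[0,0,45],"turn":0},{"fingers":0,"delta_pos":[0,0,80],"turn":0},{"fingers":0,"delta_pos":[0,0,40],"turn":0},{"fingers":0,"delta_pos":[0,0,5],"turn":0},{"fingers":0,"delta_pos":[0,0,45],"turn":0},{"fingers":0,"delta_pos":[0,0,45],"turn":0},{"fingers":0,"delta_pos":[0,0,45],"turn":0}]'

```text
time_s: 6.37
position: [0.4696, 0.0746, 0.129]
tcp_rot: [[0.917, -0.003, 0.4], [-0.4, 0.0, 0.917], [-0.003, -1.0, -0.001]]
force: [-0.1, -0.3, -0.7]
opening: 0.521
```

```bash
cat > sl.py <<'E'
import sys
from h import *
b=capture('side'); cv2.imwrite('pics/'+sys.argv[1],cv2.resize(b[140:220,225:295],(525,600)[::1],interpolation=cv2.INTER_CUBIC)[:,:,::-1])
for d in tip_of('timer_1','side'): print(np.round(d['position'],3),round(d['confidence'],2))
E
python3 sl.py s4.png
```

```text
[ 0.458 -0.218  0.022] 0.71
[0.444 0.01  0.13 ] 0.44
```

View pics/s4.png

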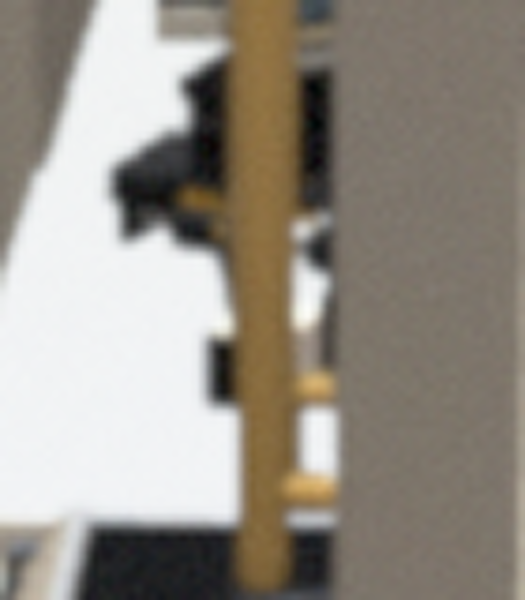

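Still horizontal, with the foot at z≈0.13. I'll set it down and regrip on the round key, which gives a shorter contact and more leverage for gravity.

jog_arm --steps '[{"fingers":0,"delta_pos":[0,0,-40],"turn":0},{"fingers":0,"delta_pos":[0,0,-75],"turn":0},{"fingers":0,"delta_pos":[0,0,-97],"turn":0},{"fingers":0,"delta_pos":[0,0,-107],"turn":0},{"fingers":0,"delta_pos":[0,0,-107],"turn":0},{"fingers":100,"delta_pos":[0,0,-107],"turn":0},{"fingers":100,"delta_pos":[0,0,-107],"turn":0},{"fingers":100,"delta_pos":[0,0,-107],"turn":0},{"fingers":100,"delta_pos":[5,12,-107],"turn":0},{"fingers":100,"delta_pos":[5,12,-107],"turn":0},{"fingers":0,"delta_pos":[5,12,-107],"turn":0},{"fingers":0,"delta_pos":[5,12,-107],"turn":0},{"fingers":0,"delta_pos":[5,12,-107],"turn":0},{"fingers":0,"delta_pos":[5,12,-107],"turn":0},{"fingers":0,"delta_pos":[5,12,-107],"turn":0},{"fingers":0,"delta_pos":[5,12,-107],"turn":0},{"fingers":0,"delta_pos":[5,12,-107],"turn":0},{"fingers":0,"delta_pos":[5,12,-107],"turn":0},{"fingers":0,"delta_pos":[5,12,-107],"turn":0}]'

```text
time_s: 8.05
position: [0.4745, 0.0865, 0.0245]
tcp_rot: [[0.917, 0.0, 0.4], [-0.4, -0.0, 0.917], [0.0, -1.0, 0.0]]
force: [-0.2, 0.1, -0.7]
opening: 0.324
```

jog_arm --steps '[{"fingers":0,"delta_pos":[0,0,0],"turn":0},{"fingers":0,"delta_pos":[0,0,15],"turn":0},{"fingers":0,"delta_pos":[0,0,35],"turn":0},{"fingers":0,"delta_pos":[0,0,70],"turn":0},{"fingers":0,"delta_pos":[0,0,70],"turn":0},{"fingers":0,"delta_pos":[0,0,70],"turn":0}]'

```text
time_s: 8.55
position: [0.4755, 0.0866, 0.0959]
tcp_rot: [[0.917, 0.004, 0.4], [-0.4, -0.0, 0.917], [0.004, -1.0, 0.002]]
force: [0.3, 0.9, -2.6]
opening: 0.319
```

```bash
python3 sl.py s5.png
```

```text
[ 0.457 -0.221  0.021] 0.63
[0.445 0.015 0.09 ] 0.43
```

View pics/s5.png

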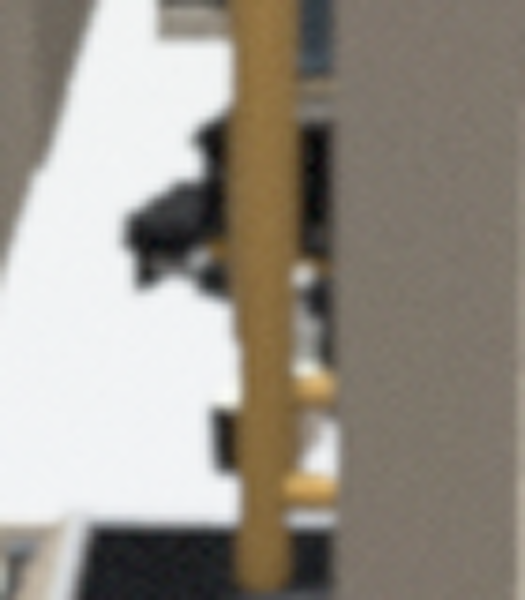

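It's held by the key and still nearly level, with the foot around z=0.09. I'll shake harder.

jog_arm --steps '[{"fingers":0,"delta_pos":[0,0,40],"turn":0},{"fingers":0,"delta_pos":[0,0,80],"turn":0},{"fingers":0,"delta_pos":[0,0,40],"turn":0},{"fingers":0,"delta_pos":[0,0,5],"turn":0},{"fingers":0,"delta_pos":[0,0,45],"turn":0},{"fingers":0,"delta_pos":[0,0,80],"turn":0},{"fingers":0,"delta_pos":[0,0,40],"turn":0},{"fingers":0,"delta_pos":[0,0,5],"turn":0},{"fingers":0,"delta_pos":[0,0,45],"turn":0},{"fingers":0,"delta_pos":[0,0,80],"turn":0},{"fingers":0,"delta_pos":[0,0,45],"turn":0},{"fingers":0,"delta_pos":[0,0,45],"turn":0}]'

```text
time_s: 9.65
position: [0.4726, 0.0865, 0.136]
tcp_rot: [[0.917, -0.007, 0.4], [-0.4, 0.0, 0.917], [-0.006, -1.0, -0.003]]
force: [-1.5, -0.2, -0.6]
opening: 0.008
```

```bash
python3 sl.py s6.png
```

```text
[ 0.456 -0.22   0.024] 0.65
[0.48  0.042 0.024] 0.46
```

View pics/s6.png

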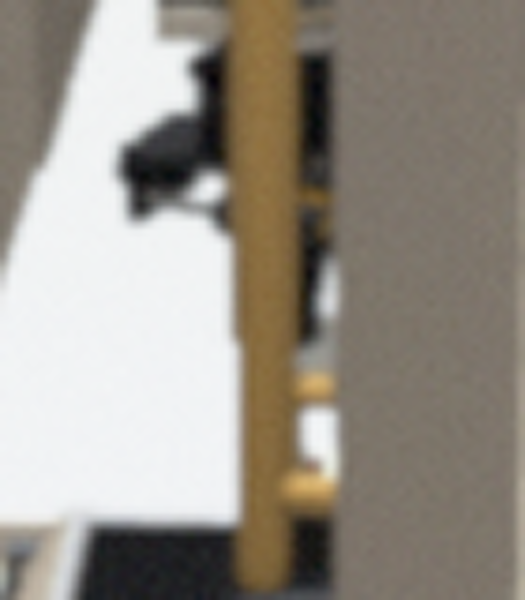

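Opening 0.008: the timer dropped. I'll clear the arm and look.

jog_arm --steps '[{"fingers":100,"delta_pos":[0,40,20],"turn":0},{"fingers":100,"delta_pos":[0,80,40],"turn":0},{"fingers":100,"delta_pos":[0,120,60],"turn":0},{"fingers":100,"delta_pos":[0,160,80],"turn":0},{"fingers":100,"delta_pos":[0,200,80],"turn":0},{"fingers":100,"delta_pos":[-20,240,80],"turn":0},{"fingers":100,"delta_pos":[-40,270,80],"turn":0},{"fingers":100,"delta_pos":[-40,270,80],"turn":0}]'

```text
time_s: 10.42
position: [0.4303, 0.3613, 0.2202]
tcp_rot: [[0.919, -0.002, 0.395], [-0.395, 0.002, 0.919], [-0.003, -1.0, 0.001]]
force: [0.5, -0.9, 0.1]
opening: 0.528
```

Run:
```python
from h import *
im=capture('top')
crop('top',im,300,235,120,90,6,'t2.png')
for t in('timer_1','timer_1_window'):
  for d in tip_of(t,'top')[:3]: print(t,np.round(d['position'],4),round(d['confidence'],2))
```

```text
240 190 6
timer_1 [ 0.4541 -0.2252  0.0253] 0.55
timer_1 [0.4805 0.0375 0.022 ] 0.5
timer_1_window [0.4729 0.0742 0.0446] 0.65
```

View pics/t2.png

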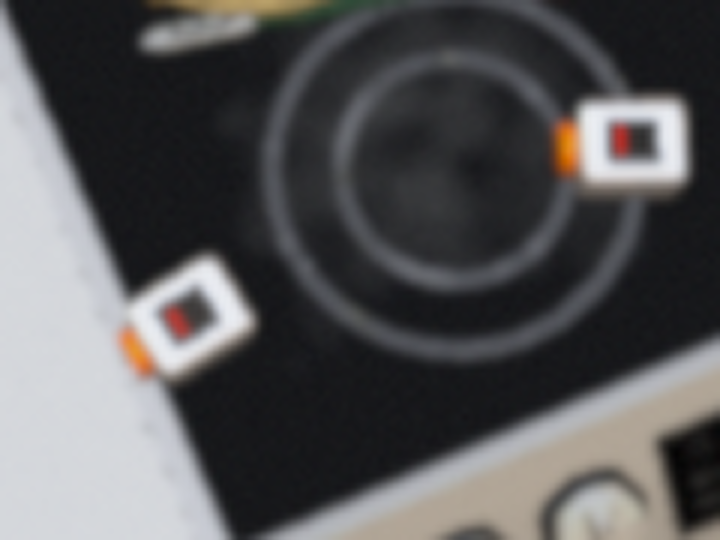

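The timer fell flat with its window up, near the hob's left edge at crop (190,318). Its key points down-left. I'll measure it again.

Run:
```python
from h import *
def W(c,z,u0=240,v0=190,k=6): return ray('top',u0+(c[0]+.5)/k-.5,v0+(c[1]+.5)/k-.5,z)[:2]*1000
def ang(v): return np.degrees(np.arctan2(v[1],v[0])).round(1)
P=np.array([W(c,.046) for c in[(128,303),(212,252),(260,322),(176,380)]])
print(P.round(1).tolist(),P.mean(0)); print([(np.linalg.norm(v).round(1),ang(v)) for v in(P[0]-P[1],P[3]-P[2],P[0]-P[3],P[1]-P[2])])
print('win',W((190,314),.046),'key tip',W((132,360),.023))
# red->dark window direction by colour
im=capture('top').astype(int)
sub=im[225:258,258:288]
hsv=cv2.cvtColor(sub.astype(np.uint8),cv2.COLOR_RGB2HSV)
w=(sub.min(2)>150).astype(np.uint8)
n,l,st,ce=cv2.connectedComponentsWithStats(w)
print(st,ce)
```

```text
[[493.7, 103.1], [501.3, 49.7], [455.1, 41.0], [444.2, 95.6]] [473.5701834   72.33263323]
[(np.float64(54.0), np.float64(98.1)), (np.float64(55.7), np.float64(101.2)), (np.float64(50.0), np.float64(8.6)), (np.float64(47.0), np.float64(10.6))]
win [474.48091766  74.33725202] key tip [467.30068601 113.2648889 ]
[[  0   0  30  33 703]
 [  0   8  24  25 287]] [[16.52773826 14.48364154]
 [ 9.53310105 19.71428571]]
```

jog_arm --steps '[{"fingers":100,"delta_pos":[6,-40,0],"turn":6},{"fingers":100,"delta_pos":[12,-80,0],"turn":12},{"fingers":100,"delta_pos":[18,-120,-10],"turn":18},{"fingers":100,"delta_pos":[24,-160,-40],"turn":24},{"fingers":100,"delta_pos":[30,-200,-70],"turn":30},{"fingers":100,"delta_pos":[36,-235,-90],"turn":33},{"fingers":100,"delta_pos":[39,-260,-100],"turn":33},{"fingers":100,"delta_pos":[39,-260,-130],"turn":33},{"fingers":100,"delta_pos":[39,-260,-165],"turn":33},{"fingers":100,"delta_pos":[39,-260,-190],"turn":33},{"fingers":100,"delta_pos":[39,-260,-199],"turn":33},{"fingers":100,"delta_pos":[39,-260,-199],"turn":33},{"fingers":100,"delta_pos":[39,-260,-199],"turn":33}]'

```text
time_s: 11.7
position: [0.4736, 0.0954, 0.0206]
tcp_rot: [[0.987, -0.001, -0.162], [0.162, -0.0, 0.987], [-0.001, -1.0, 0.0]]
force: [-0.3, -0.4, 0.8]
opening: 1.003
```

jog_arm --steps '[{"fingers":100,"delta_pos":[-4,6,0],"turn":0},{"fingers":100,"delta_pos":[-4,6,0],"turn":0},{"fingers":0,"delta_pos":[-4,6,0],"turn":0},{"fingers":0,"delta_pos":[-4,6,0],"turn":0},{"fingers":0,"delta_pos":[-4,6,0],"turn":0},{"fingers":0,"delta_pos":[-4,6,0],"turn":0},{"fingers":0,"delta_pos":[-4,6,0],"turn":0},{"fingers":0,"delta_pos":[-4,6,0],"turn":0},{"fingers":0,"delta_pos":[-4,6,0],"turn":0},{"fingers":0,"delta_pos":[-4,6,0],"turn":0},{"fingers":0,"delta_pos":[-4,6,15],"turn":0},{"fingers":0,"delta_pos":[-4,-14,40],"turn":0},{"fingers":0,"delta_pos":[-4,-44,55],"turn":0},{"fingers":0,"delta_pos":[-4,-54,60],"turn":0},{"fingers":0,"delta_pos":[-4,-54,60],"turn":0},{"fingers":0,"delta_pos":[-4,-54,60],"turn":0}]'

```text
time_s: 13.03
position: [0.4691, 0.0423, 0.0804]
tcp_rot: [[0.987, -0.001, -0.162], [0.162, 0.0, 0.987], [-0.0, -1.0, 0.0]]
force: [-1.1, 0.6, -1.5]
opening: 0.523
```

```bash
python3 sl.py s7.png
```

```text
[ 0.458 -0.22   0.023] 0.81
```

View pics/s7.png

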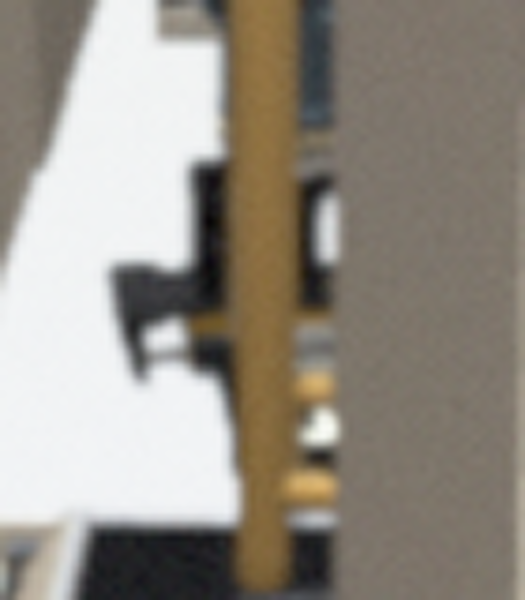

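Run:
```python
from h import *
for p in((.40,-.0,.08),(.42,-.04,.08),(.42,-.04,.02),(.44,-.06,0.05),(.46,-.06,0.05),(.40,-.06,0.05),): print(p,proj('side',p))
```

```text
(0.4, -0.0, 0.08) [245.6133469  201.88525979]
(0.42, -0.04, 0.08) [249.77166    206.14845778]
(0.42, -0.04, 0.02) [250.09906949 219.46731047]
(0.44, -0.06, 0.05) [254.55527914 215.11845753]
(0.46, -0.06, 0.05) [259.54626354 215.18071201]
(0.4, -0.06, 0.05) [244.57574716 214.99397898]
```

jog_arm --steps '[{"fingers":0,"delta_pos":[-20,-30,10],"turn":0},{"fingers":0,"delta_pos":[-40,-60,10],"turn":0},{"fingers":0,"delta_pos":[-49,-82,10],"turn":0},{"fingers":0,"delta_pos":[-49,-82,10],"turn":0},{"fingers":50,"delta_pos":[-49,-82,10],"turn":0},{"fingers":50,"delta_pos":[-49,-82,10],"turn":0},{"fingers":50,"delta_pos":[-49,-82,10],"turn":0}]'

```text
time_s: 13.72
position: [0.4206, -0.0384, 0.0902]
tcp_rot: [[0.986, -0.0, -0.165], [0.165, 0.0, 0.986], [-0.0, -1.0, 0.0]]
force: [0.4, -0.8, -1.9]
opening: 0.522
```

```bash
python3 sl.py s8.png
```

```text
[ 0.431 -0.102  0.09 ] 0.73
[ 0.457 -0.222  0.023] 0.52
```

View pics/s8.png

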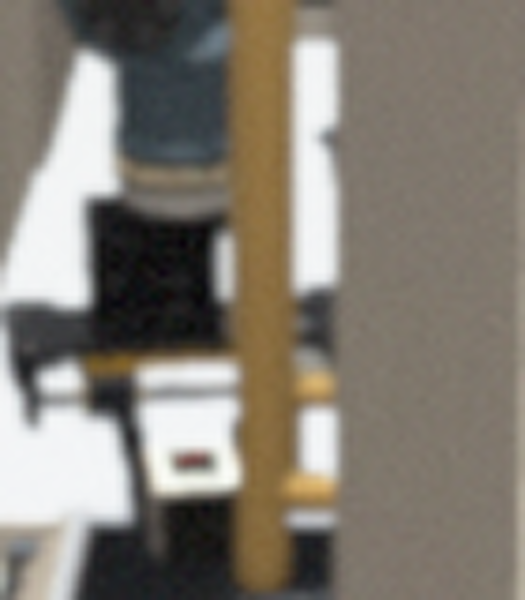

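Now it's in clear view: the timer is level in the jaws, window up at crop (193,460). I'll loosen gradually.

jog_arm --steps '[{"fingers":51.5,"delta_pos":[0,0,0],"turn":0},{"fingers":51.5,"delta_pos":[0,0,0],"turn":0},{"fingers":51.5,"delta_pos":[0,0,0],"turn":0}]'

```text
time_s: 14.07
position: [0.4205, -0.0391, 0.0905]
tcp_rot: [[0.986, 0.0, -0.165], [0.165, -0.0, 0.986], [0.0, -1.0, -0.0]]
force: [0.1, 0.4, -1.5]
opening: 0.528
```

```bash
python3 sl.py s9.png
```

```text
[ 0.429 -0.102  0.093] 0.76
```

View pics/s9.png

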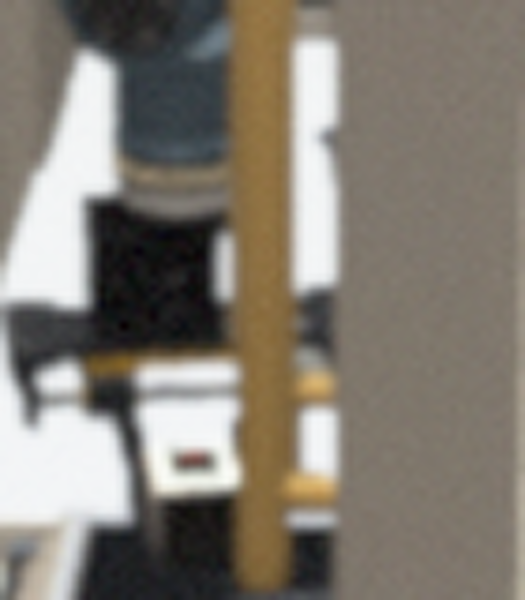

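jog_arm --steps '[{"fingers":52,"delta_pos":[0,0,0],"turn":0},{"fingers":52,"delta_pos":[0,0,0],"turn":0},{"fingers":52.3,"delta_pos":[0,0,0],"turn":0},{"fingers":52.3,"delta_pos":[0,0,0],"turn":0}]'

```text
time_s: 14.5
position: [0.4204, -0.0395, 0.0906]
tcp_rot: [[0.987, 0.0, -0.164], [0.164, -0.0, 0.987], [0.0, -1.0, -0.0]]
force: [-0.1, -0.3, -2.4]
opening: 0.526
```

```bash
python3 sl.py s10.png
```

```text
[ 0.431 -0.099  0.094] 0.64
[ 0.457 -0.22   0.022] 0.64
```

View pics/s10.png

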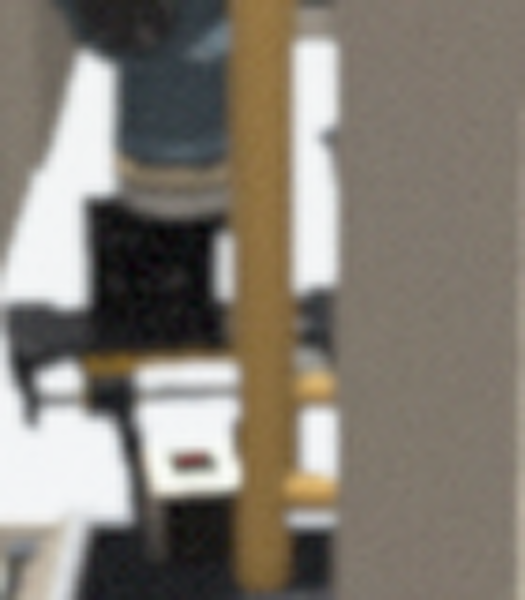

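jog_arm --steps '[{"fingers":52.3,"delta_pos":[0,0,-10],"turn":0},{"fingers":52.5,"delta_pos":[0,0,-18],"turn":0},{"fingers":52.5,"delta_pos":[0,0,-18],"turn":0},{"fingers":52.6,"delta_pos":[0,0,-18],"turn":0},{"fingers":52.6,"delta_pos":[0,0,-18],"turn":0}]'

```text
time_s: 15.02
position: [0.4203, -0.0394, 0.0725]
tcp_rot: [[0.986, -0.001, -0.164], [0.164, 0.0, 0.986], [-0.0, -1.0, 0.0]]
force: [-0.1, -0.8, -2.1]
opening: 0.523
```

```bash
python3 sl.py s11.png
```

```text
[ 0.43  -0.103  0.074] 0.51
```

View pics/s11.png

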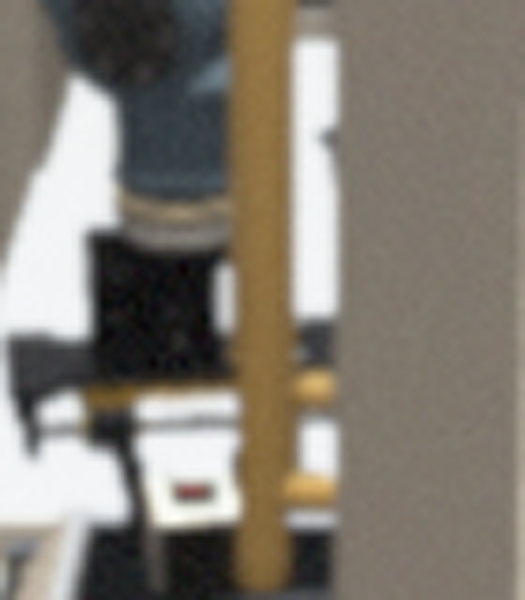

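Still level. I'll loosen a little further.

jog_arm --steps '[{"fingers":52.8,"delta_pos":[0,0,0],"turn":0},{"fingers":52.8,"delta_pos":[0,0,0],"turn":0},{"fingers":52.9,"delta_pos":[0,0,0],"turn":0},{"fingers":52.9,"delta_pos":[0,0,0],"turn":0}]'

```text
time_s: 15.45
position: [0.4206, -0.0395, 0.0728]
tcp_rot: [[0.986, 0.001, -0.164], [0.164, -0.0, 0.986], [0.001, -1.0, -0.0]]
force: [0.1, -0.1, -0.5]
opening: 0.529
```

```bash
python3 sl.py s12.png
```

```text
[ 0.458 -0.221  0.024] 0.76
[ 0.427 -0.086  0.01 ] 0.68
```

View pics/s12.png

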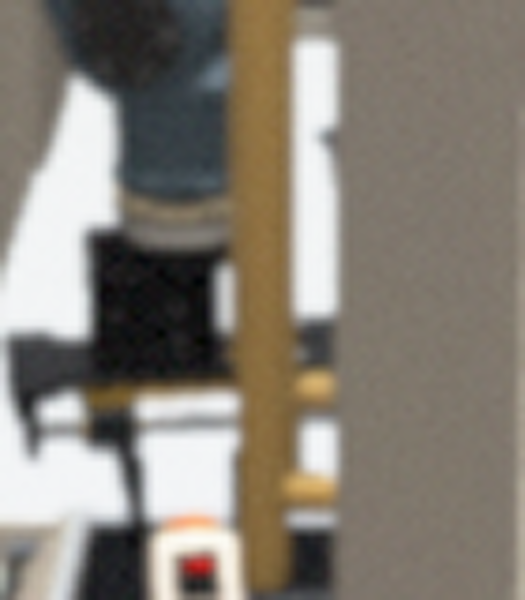

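It rotated: the key is now on top, the window faces the camera, and the foot is near the hob. I'll look lower.

```bash
sed -i 's/140:220,225:295/170:250,225:295/' sl.py; python3 sl.py s13.png; python3 -c "
from rig import *;s=read_state();print(s['force'],s['opening'])"
```

```text
[ 0.425 -0.081  0.018] 0.79
[ 0.457 -0.222  0.023] 0.64
[ 0.33488584 -0.52717897 -0.04118762] 0.5274021378101104
```

View pics/s13.png

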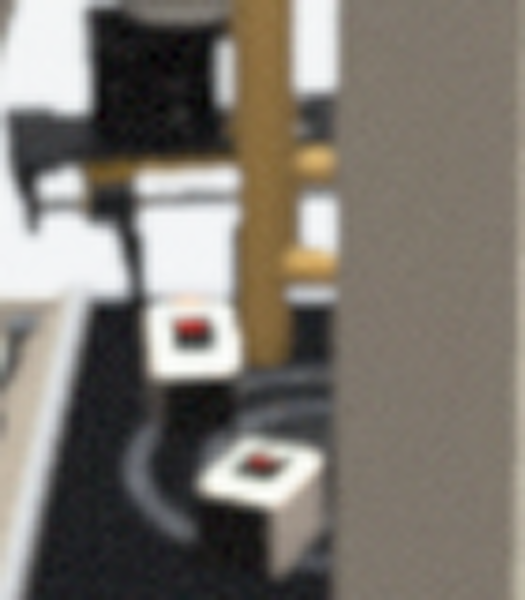

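```bash
python3 sl.py s14.png; python3 -c "
from rig import *;s=read_state();print(s['force'],s['opening'])"
```

```text
[ 0.455 -0.219  0.023] 0.63
[ 0.424 -0.072  0.019] 0.53
[-0.23124814 -0.00297178  0.06510909] 0.5273106506213379
```

View pics/s14.png

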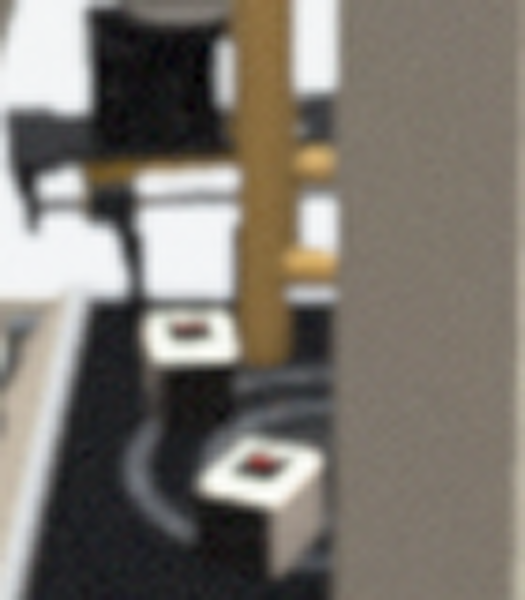

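It's lying again in the same direction, window up. The jaws do yield with the command: between 52.6 and 52.9 it swings, then drops. I'll measure, regrip, and this time loosen briefly and re-close at once.

Run:
```python
from h import *
def W(c,z,k=7.5): return ray('side',225+(c[0]+.5)/k-.5,170+(c[1]+.5)/k-.5,z)[:2]*1000
P=np.array([W(c,.046) for c in[(143,309),(231,309),(242,361),(156,364)]]); print(P.round(1).tolist(),P.mean(0)); print('win',W((190,329),.046))
P=np.array([W(c,.046) for c in[(222,436),(325,450),(303,500),(200,489)]]); print('R',P.round(1).tolist(),P.mean(0)); print('win',W((262,464),.046))
for i in range(2):
  capture('side')
  for t in('timer_1','timer_1_window'):
    for d in tip_of(t,'side'): print(t,np.round(d['position'],4),round(d['confidence'],2))
```

```text
[[392.1, -13.3], [440.1, -12.0], [450.0, -74.7], [404.7, -79.5]] [421.71208257 -44.90230092]
win [419.55790883 -37.22893621]
R [[445.0, -159.9], [498.2, -173.6], [489.5, -226.2], [437.9, -216.3]] [ 467.65745046 -193.97559449]
win [ 467.14601155 -189.34607025]
timer_1 [ 0.4239 -0.0714  0.0225] 0.76
timer_1 [ 0.4603 -0.2218  0.0235] 0.54
timer_1 [ 0.4228 -0.0356  0.0476] 0.28
timer_1_window [ 0.42   -0.0354  0.0472] 0.57
timer_1 [ 0.4574 -0.2176  0.0235] 0.73
timer_1 [ 0.4235 -0.0721  0.0232] 0.61
timer_1_window [ 0.4184 -0.0345  0.0464] 0.7
```

jog_arm --steps '[{"fingers":100,"delta_pos":[-3,14,0],"turn":-2},{"fingers":100,"delta_pos":[-5,27,0],"turn":-2},{"fingers":100,"delta_pos":[-5,27,0],"turn":-2},{"fingers":100,"delta_pos":[-5,27,-25],"turn":-2},{"fingers":100,"delta_pos":[-5,27,-45],"turn":-2},{"fingers":100,"delta_pos":[-5,27,-51],"turn":-2},{"fingers":0,"delta_pos":[-5,27,-51],"turn":-2},{"fingers":0,"delta_pos":[-5,27,-51],"turn":-2},{"fingers":0,"delta_pos":[-5,27,-51],"turn":-2},{"fingers":0,"delta_pos":[-5,27,-51],"turn":-2},{"fingers":0,"delta_pos":[-5,27,-51],"turn":-2},{"fingers":0,"delta_pos":[-5,27,-51],"turn":-2},{"fingers":0,"delta_pos":[-5,27,-51],"turn":-2},{"fingers":0,"delta_pos":[-5,27,-40],"turn":-2},{"fingers":0,"delta_pos":[-5,22,-20],"turn":-2},{"fingers":52,"delta_pos":[-5,17,-6],"turn":-2},{"fingers":52.6,"delta_pos":[-5,17,-6],"turn":-2},{"fingers":52.6,"delta_pos":[-5,17,-6],"turn":-2}]'

```text
time_s: 17.55
position: [0.4158, -0.0226, 0.067]
tcp_rot: [[0.992, 0.002, -0.129], [0.129, -0.001, 0.992], [0.002, -1.0, -0.001]]
force: [0.7, -0.3, -2.3]
opening: 0.522
```

jog_arm --steps '[{"fingers":52.7,"delta_pos":[0,0,0],"turn":0},{"fingers":52.7,"delta_pos":[0,0,0],"turn":0},{"fingers":0,"delta_pos":[0,0,0],"turn":0}]'

```text
time_s: 17.8
position: [0.4148, -0.0221, 0.0658]
tcp_rot: [[0.992, -0.002, -0.129], [0.129, 0.001, 0.992], [-0.002, -1.0, 0.001]]
force: [0.1, 0.9, -1.6]
opening: 0.525
```

```bash
python3 sl.py s15.png; python3 -c "
from rig import *;s=read_state();print(s['force'],s['opening'])"
```

```text
[ 0.424 -0.077  0.065] 0.72
[ 0.457 -0.22   0.024] 0.55
[-1.00533836  0.6278775  -1.47718439] 0.5299820105118055
```

View pics/s15.png

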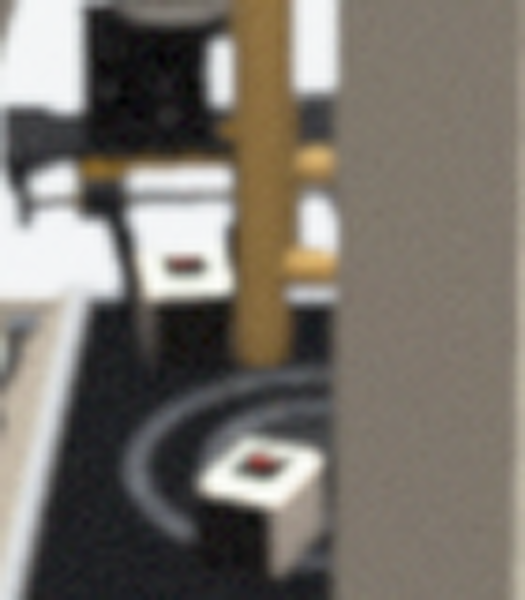

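jog_arm --steps '[{"fingers":52.8,"delta_pos":[0,0,0],"turn":0},{"fingers":52.8,"delta_pos":[0,0,0],"turn":0},{"fingers":52,"delta_pos":[0,0,0],"turn":0}]'

```text
time_s: 18.15
position: [0.4153, -0.0224, 0.0664]
tcp_rot: [[0.992, -0.0, -0.129], [0.129, 0.0, 0.992], [-0.0, -1.0, 0.0]]
force: [-0.1, -0.3, -1.1]
opening: 0.527
```

```bash
python3 sl.py s16.png; python3 -c "
from rig import *;s=read_state();print(s['force'],s['opening'])"
```

```text
[ 0.419 -0.047  0.089] 0.61
[ 0.428 -0.08   0.066] 0.52
[ 0.456 -0.219  0.023] 0.49
[-1.02149604 -0.40112803 -1.12885029] 0.5275560815522469
```

View pics/s16.png

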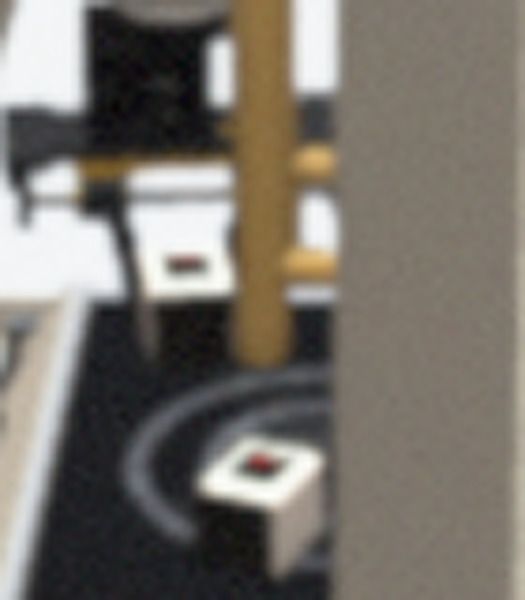

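jog_arm --steps '[{"fingers":52.85,"delta_pos":[0,0,0],"turn":0},{"fingers":52.9,"delta_pos":[0,0,0],"turn":0},{"fingers":50,"delta_pos":[0,0,0],"turn":0}]'

```text
time_s: 18.5
position: [0.4154, -0.0224, 0.0666]
tcp_rot: [[0.992, 0.0, -0.129], [0.129, -0.0, 0.992], [0.0, -1.0, -0.0]]
force: [0.0, -0.2, -2.0]
opening: 0.523
```

```bash
python3 sl.py s17.png; python3 -c "
from rig import *;s=read_state();print(s['force'],s['opening'])"
```

```text
[ 0.458 -0.219  0.022] 0.77
[ 0.425 -0.081  0.066] 0.6
[-0.1732747   0.80260572 -1.65072259] 0.5264518226814834
```

View pics/s17.png

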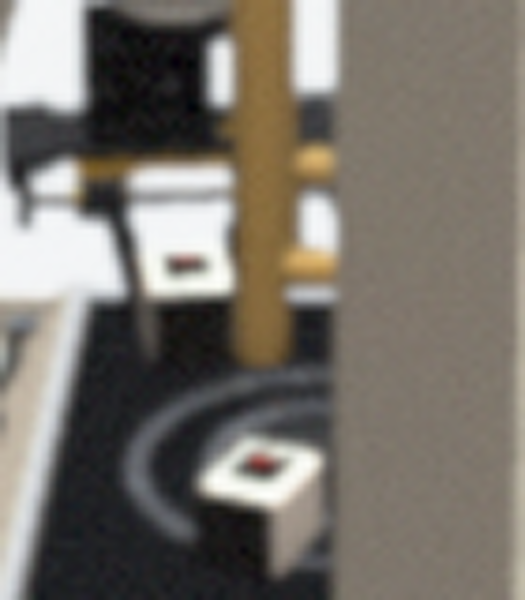

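jog_arm --steps '[{"fingers":52.85,"delta_pos":[0,0,0],"turn":0},{"fingers":52.9,"delta_pos":[0,0,0],"turn":0},{"fingers":52.9,"delta_pos":[0,0,0],"turn":0},{"fingers":50,"delta_pos":[0,0,0],"turn":0}]'

```text
time_s: 18.93
position: [0.4154, -0.0224, 0.0666]
tcp_rot: [[0.992, 0.0, -0.129], [0.129, -0.0, 0.992], [0.0, -1.0, -0.0]]
force: [-0.2, 0.1, -0.9]
opening: 0.522
```

```bash
python3 sl.py s18.png; python3 -c "
from rig import *;s=read_state();print(s['force'],s['opening'])"
```

```text
[ 0.456 -0.221  0.023] 0.69
[ 0.426 -0.082  0.066] 0.61
[ 0.18086417  0.2953001  -1.68520057] 0.5217965746398056
```

View pics/s18.png

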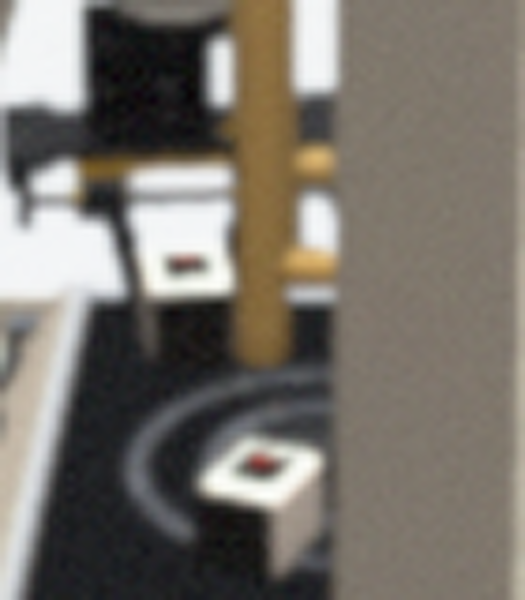

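jog_arm --steps '[{"fingers":52.9,"delta_pos":[0,0,0],"turn":0},{"fingers":52.95,"delta_pos":[0,0,0],"turn":0},{"fingers":53,"delta_pos":[0,0,0],"turn":0},{"fingers":50,"delta_pos":[0,0,0],"turn":0}]'

```text
time_s: 19.37
position: [0.4154, -0.0224, 0.0665]
tcp_rot: [[0.992, -0.0, -0.129], [0.129, 0.0, 0.992], [-0.0, -1.0, 0.0]]
force: [-0.1, -0.0, -1.8]
opening: 0.531
```

```bash
python3 sl.py s19.png; python3 -c "
from rig import *;s=read_state();print(s['force'],s['opening'])"
```

```text
[ 0.424 -0.08   0.067] 0.61
[ 0.34759788 -0.48397226 -0.64868925] 0.525145348601968
```

View pics/s19.png

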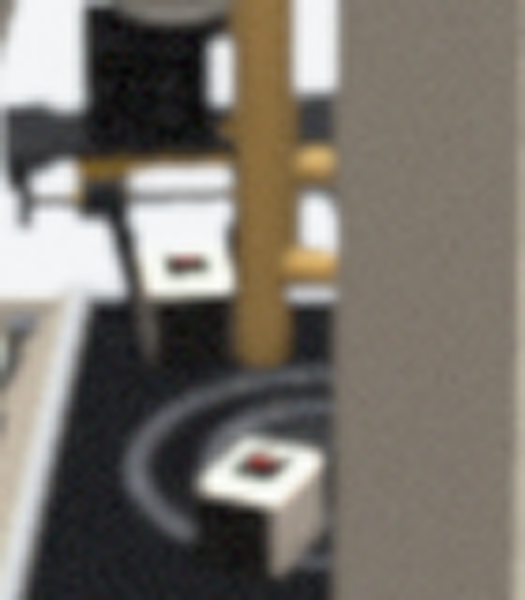

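jog_arm --steps '[{"fingers":53,"delta_pos":[0,0,0],"turn":0},{"fingers":53.05,"delta_pos":[0,0,0],"turn":0},{"fingers":53.1,"delta_pos":[0,0,0],"turn":0},{"fingers":50,"delta_pos":[0,0,0],"turn":0}]'

```text
time_s: 19.8
position: [0.4154, -0.0224, 0.0665]
tcp_rot: [[0.992, 0.0, -0.129], [0.129, -0.0, 0.992], [0.0, -1.0, -0.0]]
force: [0.5, 0.6, -2.7]
opening: 0.527
```

```bash
python3 sl.py s20.png; python3 -c "
from rig import *;s=read_state();print(s['force'],s['opening'])"
```

```text
[ 0.457 -0.22   0.02 ] 0.76
[ 0.422 -0.081  0.066] 0.53
[ 0.15106288 -0.31536538 -1.27076834] 0.5252418694438794
```

View pics/s20.png

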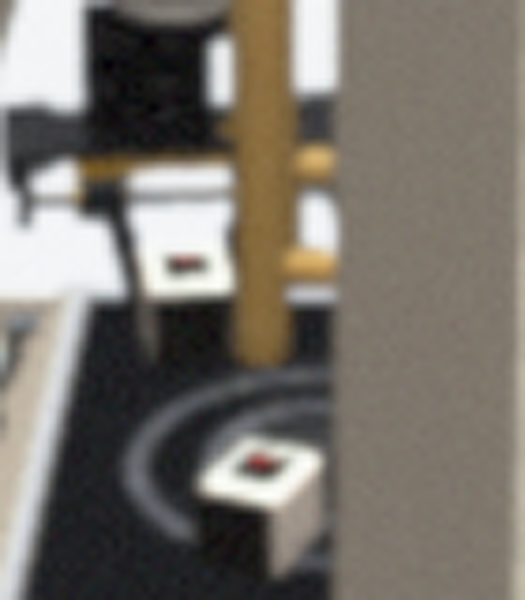

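jog_arm --steps '[{"fingers":53.1,"delta_pos":[0,0,0],"turn":0},{"fingers":53.1,"delta_pos":[0,0,0],"turn":0},{"fingers":53.2,"delta_pos":[0,0,0],"turn":0},{"fingers":53.2,"delta_pos":[0,0,0],"turn":0},{"fingers":50,"delta_pos":[0,0,0],"turn":0}]'

```text
time_s: 20.32
position: [0.4154, -0.0224, 0.0665]
tcp_rot: [[0.992, -0.0, -0.129], [0.129, 0.0, 0.992], [-0.0, -1.0, 0.0]]
force: [0.7, -0.3, -1.9]
opening: 0.524
```

```bash
python3 sl.py s21.png; python3 -c "
from rig import *;s=read_state();print(s['force'],s['opening'])"
```

```text
[ 0.421 -0.08   0.036] 0.71
[ 0.457 -0.222  0.024] 0.57
[-0.18616035  0.09741494 -0.97310034] 0.5303666963970342
```

View pics/s21.png

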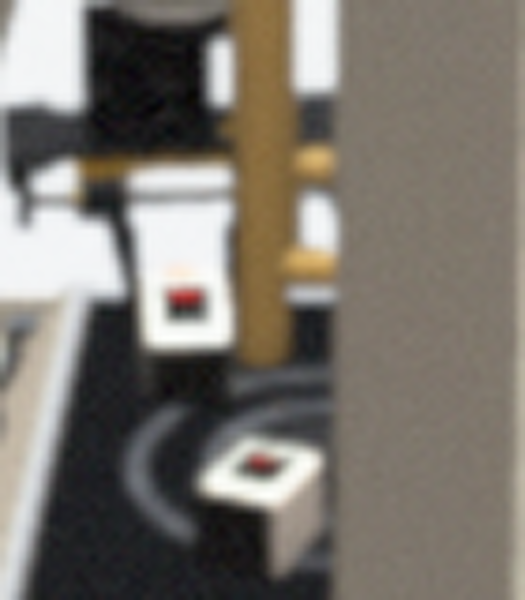

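It swung about 30° and is caught mid-way, so this works. Once more.

jog_arm --steps '[{"fingers":53.1,"delta_pos":[0,0,0],"turn":0},{"fingers":53.1,"delta_pos":[0,0,0],"turn":0},{"fingers":53.2,"delta_pos":[0,0,0],"turn":0},{"fingers":53.2,"delta_pos":[0,0,0],"turn":0},{"fingers":50,"delta_pos":[0,0,0],"turn":0}]'

```text
time_s: 20.83
position: [0.4155, -0.0225, 0.0666]
tcp_rot: [[0.992, 0.0, -0.129], [0.129, -0.0, 0.992], [0.0, -1.0, -0.0]]
force: [0.2, -0.1, -0.0]
opening: 0.519
```

```bash
python3 sl.py s22.png; python3 -c "
from rig import *;s=read_state();print(s['force'],s['opening'])"
```

```text
[ 0.458 -0.22   0.026] 0.57
[ 0.42  -0.07   0.022] 0.54
[-0.03263429 -0.32996594 -0.28504674] 0.506398569286812
```

View pics/s22.png

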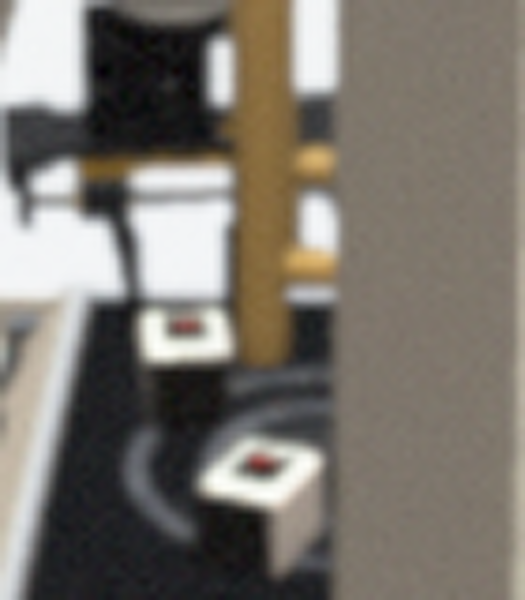

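It fell flat again. I'll regrip with less overlap, lift higher and use shorter pulses.

Run:
```python
from h import *
capture('side')
for t in('timer_1','timer_1_window'):
    for d in tip_of(t,'side'): print(t,np.round(d['position'],4),round(d['confidence'],2))
def W(c,z,k=7.5): return ray('side',225+(c[0]+.5)/k-.5,170+(c[1]+.5)/k-.5,z)[:2]*1000
P=np.array([W(c,.046) for c in[(140,309),(226,309),(233,359),(146,362)]]); print(P.round(1).tolist(),P.mean(0)); print('win',W((185,327),.046))
```

```text
timer_1 [ 0.4198 -0.0642  0.0219] 0.58
timer_1 [ 0.4566 -0.2177  0.024 ] 0.47
timer_1_window [ 0.4201 -0.0344  0.0487] 0.45
[[390.5, -13.4], [437.4, -12.1], [445.1, -72.5], [399.2, -77.3]] [418.01838147 -43.8276814 ]
win [416.67726165 -34.86777342]
```

jog_arm --steps '[{"fingers":100,"delta_pos":[-1,15,5],"turn":0},{"fingers":100,"delta_pos":[-1,15,5],"turn":0},{"fingers":100,"delta_pos":[-1,15,-15],"turn":0},{"fingers":100,"delta_pos":[-1,15,-38],"turn":0},{"fingers":100,"delta_pos":[-1,15,-45],"turn":0},{"fingers":40,"delta_pos":[-1,15,-45],"turn":0},{"fingers":40,"delta_pos":[-1,15,-45],"turn":0},{"fingers":40,"delta_pos":[-1,15,-45],"turn":0},{"fingers":40,"delta_pos":[-1,15,-45],"turn":0},{"fingers":40,"delta_pos":[-1,15,-45],"turn":0},{"fingers":40,"delta_pos":[-1,15,-45],"turn":0},{"fingers":50,"delta_pos":[-1,15,-30],"turn":0},{"fingers":50,"delta_pos":[-1,10,-5],"turn":0},{"fingers":50,"delta_pos":[-1,5,20],"turn":0},{"fingers":52.8,"delta_pos":[-1,5,24],"turn":0},{"fingers":53.1,"delta_pos":[-1,5,24],"turn":0},{"fingers":53.2,"delta_pos":[-1,5,24],"turn":0},{"fingers":50,"delta_pos":[-1,5,24],"turn":0}]'

```text
time_s: 22.58
position: [0.4138, -0.0172, 0.0899]
tcp_rot: [[0.992, -0.001, -0.129], [0.129, 0.0, 0.992], [-0.001, -1.0, 0.001]]
force: [-0.1, 0.4, 0.5]
opening: 0.514
```

```bash
sed -i 's/170:250,225:295/160:240,225:295/' sl.py;python3 sl.py s23.png; python3 -c "
from rig import *;s=read_state();print(s['force'],s['opening'])"
```

```text
[ 0.455 -0.218  0.02 ] 0.71
[ 0.424 -0.068  0.021] 0.7
[-0.32431829  0.23823713  0.28494195] 0.5104232757895951
```

View pics/s23.png

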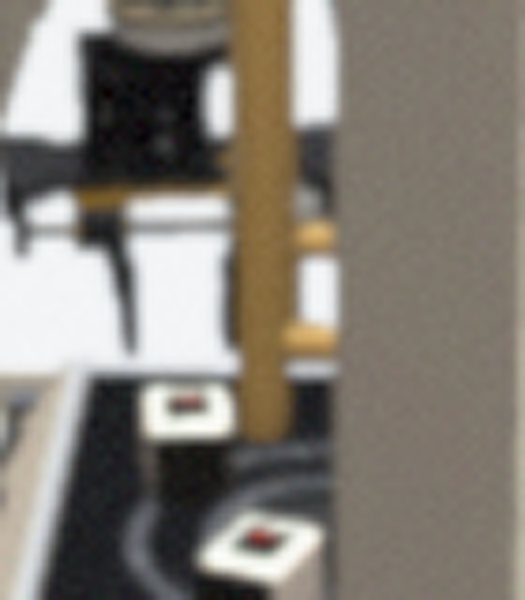

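It dropped again to about the same spot. Loosening is too touchy, so I'll use the hub plate's fixed edge instead: grip firmly, push the foot's lower half against that edge, and swing the tool through an arc. First I need the pose.

Run:
```python
from h import *
for i in range(2):
  capture('side')
  for t in('timer_1','timer_1_window'):
    for d in tip_of(t,'side'): print(t,np.round(d['position'],4),round(d['confidence'],2))
def W(c,z,k=7.5): return ray('side',225+(c[0]+.5)/k-.5,160+(c[1]+.5)/k-.5,z)[:2]*1000
P=np.array([W(c,.046) for c in[(140,384),(227,384),(237,437),(147,440)]]); print(P.round(1).tolist(),P.mean(0)); print('win',W((187,404),.046))
print(read_state()['joint_positions'])
```

```text
timer_1 [ 0.4224 -0.0713  0.0211] 0.75
timer_1 [ 0.4536 -0.2213  0.0246] 0.74
timer_1_window [ 0.4186 -0.0344  0.0473] 0.76
timer_1 [ 0.4574 -0.2177  0.019 ] 0.8
timer_1 [ 0.4225 -0.0675  0.0216] 0.61
timer_1_window [ 0.4177 -0.0374  0.0465] 0.71
[[390.5, -13.4], [437.9, -12.0], [447.4, -76.0], [400.0, -80.8]] [418.94828657 -45.56745342]
win [417.94017182 -37.27438652]
[-1.79265260e+01  3.14353833e+01  1.19147430e+02  1.60870658e-03
  2.94669400e+01 -2.53564844e+01]
```

jog_arm --steps '[{"fingers":100,"delta_pos":[1,5,0],"turn":0},{"fingers":100,"delta_pos":[1,5,-5],"turn":0},{"fingers":100,"delta_pos":[1,5,-35],"turn":0},{"fingers":100,"delta_pos":[1,5,-60],"turn":0},{"fingers":100,"delta_pos":[1,5,-68],"turn":0},{"fingers":0,"delta_pos":[1,5,-68],"turn":0},{"fingers":0,"delta_pos":[1,5,-68],"turn":0},{"fingers":0,"delta_pos":[1,5,-68],"turn":0},{"fingers":0,"delta_pos":[1,5,-68],"turn":0},{"fingers":0,"delta_pos":[1,5,-68],"turn":0},{"fingers":0,"delta_pos":[1,5,-68],"turn":0},{"fingers":0,"delta_pos":[1,5,-68],"turn":0},{"fingers":0,"delta_pos":[1,5,-68],"turn":0}]'

```text
time_s: 24.07
position: [0.4157, -0.0125, 0.0233]
tcp_rot: [[0.992, 0.001, -0.129], [0.129, -0.0, 0.992], [0.001, -1.0, -0.001]]
force: [0.1, -0.4, 6.8]
opening: 0.527
```

jog_arm --steps '[{"fingers":0,"delta_pos":[0,0,20],"turn":0},{"fingers":0,"delta_pos":[0,30,45],"turn":7},{"fingers":0,"delta_pos":[-10,70,45],"turn":14},{"fingers":0,"delta_pos":[-16,110,45],"turn":21},{"fingers":0,"delta_pos":[-22,150,45],"turn":28},{"fingers":0,"delta_pos":[-28,190,45],"turn":35},{"fingers":0,"delta_pos":[-36,230,45],"turn":42},{"fingers":0,"delta_pos":[-44,270,45],"turn":49},{"fingers":0,"delta_pos":[-52,310,45],"turn":56},{"fingers":0,"delta_pos":[-60,340,45],"turn":63},{"fingers":0,"delta_pos":[-60,358,45],"turn":70},{"fingers":0,"delta_pos":[-60,358,45],"turn":77},{"fingers":0,"delta_pos":[-60,358,35],"turn":82},{"fingers":0,"delta_pos":[-60,358,35],"turn":82},{"fingers":0,"delta_pos":[-60,358,35],"turn":82}]'

```text
time_s: 25.32
position: [0.3546, 0.3452, 0.0572]
tcp_rot: [[0.012, -0.002, -1.0], [1.0, -0.001, 0.012], [-0.001, -1.0, 0.002]]
force: [-0.3, -0.9, -1.5]
opening: 0.521
```

Run:
```python
from h import *
im=capture('top')
crop('top',im,200,275,130,98,6,'t3.png')
```

```text
135 226 6
```

View pics/t3.png

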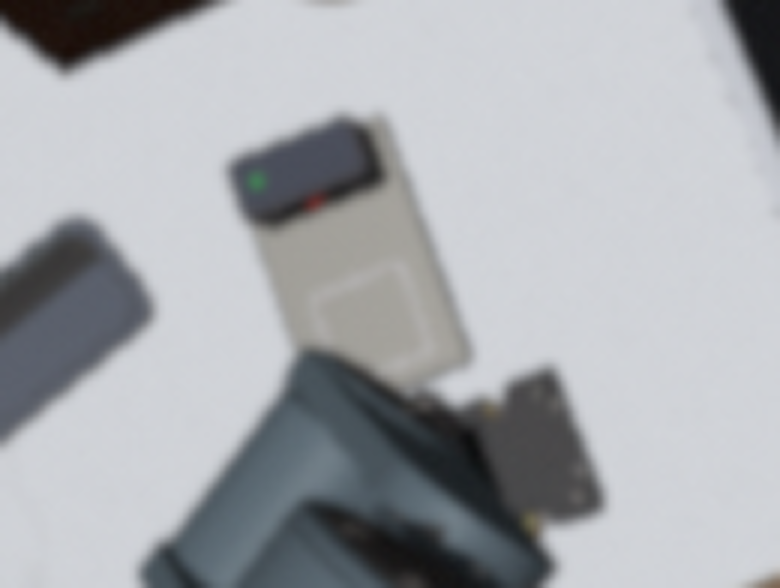

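The top view shows the gripper poised next to the plate's near edge, with the hub in place. I'll lower, push and begin the arc.

jog_arm --steps '[{"fingers":0,"delta_pos":[3,0,-15],"turn":0},{"fingers":0,"delta_pos":[4,0,-29],"turn":0},{"fingers":0,"delta_pos":[14,0,-29],"turn":0},{"fingers":0,"delta_pos":[17,0,-20],"turn":0},{"fingers":0,"delta_pos":[20,0,-16],"turn":0},{"fingers":0,"delta_pos":[23,0,-12],"turn":0},{"fingers":0,"delta_pos":[30,0,-5],"turn":0}]'

```text
time_s: 25.95
position: [0.3859, 0.3454, 0.0532]
tcp_rot: [[0.011, 0.0, -1.0], [1.0, 0.0, 0.011], [0.0, -1.0, -0.0]]
force: [-0.6, -0.7, -2.5]
opening: 0.521
```

Run:
```python
from h import *
s=capture('side');print(read_state()['force'],read_state()['moment'])
print(proj('side',(.40,.345,.03)),proj('side',(.384,.345,.06)))
cv2.imwrite('pics/s24.png',cv2.resize(s[130:200,220:290],(560,560),interpolation=cv2.INTER_CUBIC)[:,:,::-1])
```

```text
[ 1.86080575  0.71571825 -0.83870297] [ 0.15605501 -0.18007316  0.02072194]
[251.84688498 180.81290533] [248.33669281 174.90534115]
```

View pics/s24.png

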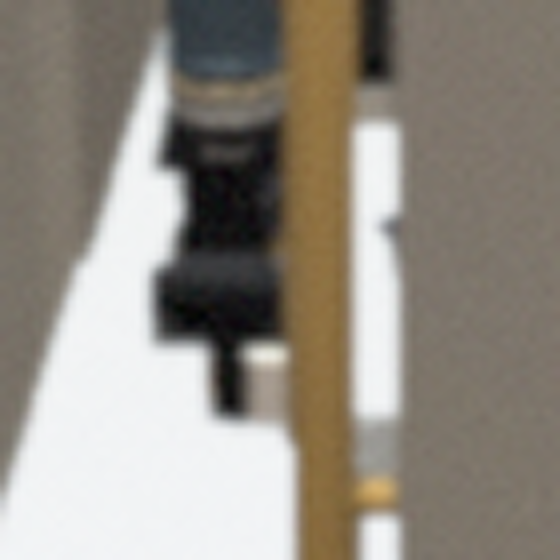

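The timer's lower edge still looks level (crop ~(265,415)) and the force is near zero, so the foot passed over the edge without contact. I'll go back and push in firmly while reading the force.

jog_arm --steps '[{"fingers":0,"delta_pos":[-28,0,0],"turn":0},{"fingers":0,"delta_pos":[-28,0,-24],"turn":0},{"fingers":0,"delta_pos":[-26,0,-24],"turn":0},{"fingers":0,"delta_pos":[-16,0,-24],"turn":0},{"fingers":0,"delta_pos":[-13,0,-24],"turn":0},{"fingers":0,"delta_pos":[-13,0,-24],"turn":0}]'

```text
time_s: 26.5
position: [0.367, 0.3446, 0.0287]
tcp_rot: [[0.013, -0.013, -1.0], [1.0, -0.004, 0.013], [-0.004, -1.0, 0.013]]
force: [-14.0, 6.0, -0.2]
opening: 0.524
```

Contact at 14 N. Now the arc, keeping about 6 mm of overpush.

jog_arm --steps '[{"fingers":0,"delta_pos":[2,0,4],"turn":0},{"fingers":0,"delta_pos":[4,0,8],"turn":0},{"fingers":0,"delta_pos":[7,0,12],"turn":0},{"fingers":0,"delta_pos":[9,0,16],"turn":0}]'

```text
time_s: 26.83
position: [0.3771, 0.3438, 0.0443]
tcp_rot: [[0.012, -0.011, -1.0], [1.0, -0.005, 0.012], [-0.005, -1.0, 0.011]]
force: [-7.9, 0.4, -4.7]
opening: 0.528
```

```bash
cat > s2.py <<'E'
import sys
from h import *
s=capture('side');print(read_state()['force'].round(1))
cv2.imwrite('pics/'+sys.argv[1],cv2.resize(s[140:195,225:280],(550,550),interpolation=cv2.INTER_CUBIC)[:,:,::-1])
E
python3 s2.py s25.png
```

```text
[-9.6  0.6 -0.5]
```

View pics/s25.png

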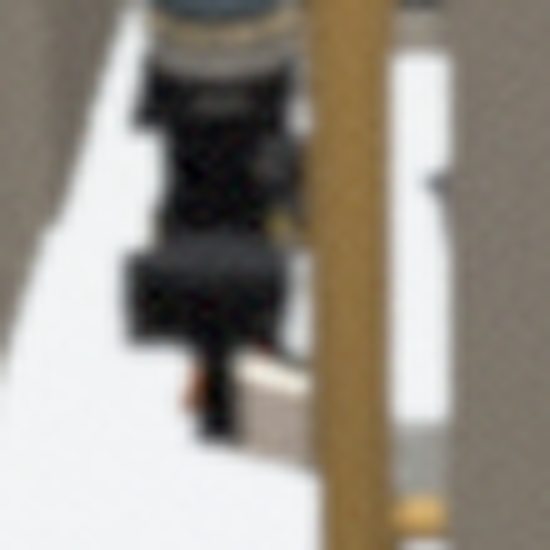

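It's rotating: the body is tilted about 15–20° and the orange key shows at (195,385). I'll continue the arc.

jog_arm --steps '[{"fingers":0,"delta_pos":[3,0,4],"turn":0},{"fingers":0,"delta_pos":[7,0,7],"turn":0},{"fingers":0,"delta_pos":[11,0,10],"turn":0},{"fingers":0,"delta_pos":[14,0,12],"turn":0},{"fingers":0,"delta_pos":[19,0,14],"turn":0},{"fingers":0,"delta_pos":[23,0,16],"turn":0}]'

```text
time_s: 27.38
position: [0.4063, 0.3459, 0.0613]
tcp_rot: [[0.011, 0.002, -1.0], [1.0, 0.001, 0.011], [0.001, -1.0, -0.002]]
force: [0.0, 0.7, -2.2]
opening: 0.527
```

```bash
python3 s2.py s26.png
```

```text
[ 0.4  0.1 -0.6]
```

View pics/s26.png

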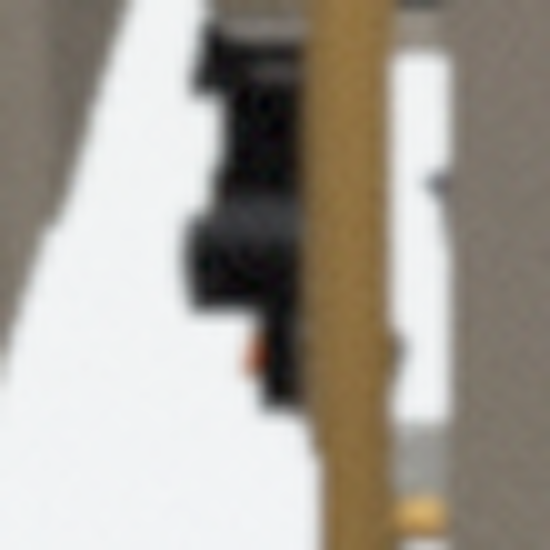

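Contact was lost, the tool having risen faster than the timer rotated. I'll back off, go lower and push again.

jog_arm --steps '[{"fingers":0,"delta_pos":[-38,0,0],"turn":0},{"fingers":0,"delta_pos":[-40,0,-19],"turn":0},{"fingers":0,"delta_pos":[-34,0,-19],"turn":0},{"fingers":0,"delta_pos":[-26,0,-19],"turn":0},{"fingers":0,"delta_pos":[-22,0,-17],"turn":0},{"fingers":0,"delta_pos":[-20,0,-15],"turn":0}]'

```text
time_s: 27.93
position: [0.3806, 0.3445, 0.0451]
tcp_rot: [[0.012, -0.011, -1.0], [1.0, -0.003, 0.012], [-0.004, -1.0, 0.011]]
force: [-10.8, 2.1, -2.9]
opening: 0.527
```

```bash
python3 s2.py s27.png
```

```text
[-10.1   2.4  -1.8]
```

View pics/s27.png

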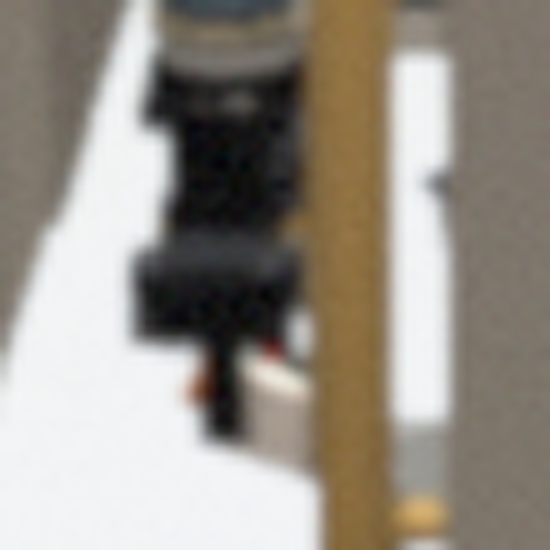

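jog_arm --steps '[{"fingers":0,"delta_pos":[4,0,2],"turn":0},{"fingers":0,"delta_pos":[8,0,4],"turn":0},{"fingers":0,"delta_pos":[11,0,7],"turn":0}]'

```text
time_s: 28.23
position: [0.3901, 0.3443, 0.0522]
tcp_rot: [[0.012, -0.013, -1.0], [1.0, -0.004, 0.012], [-0.004, -1.0, 0.013]]
force: [-10.1, 2.3, -1.4]
opening: 0.524
```

```bash
python3 s2.py s28.png
```

```text
[-12.3   1.9   1.8]
```

View pics/s28.png

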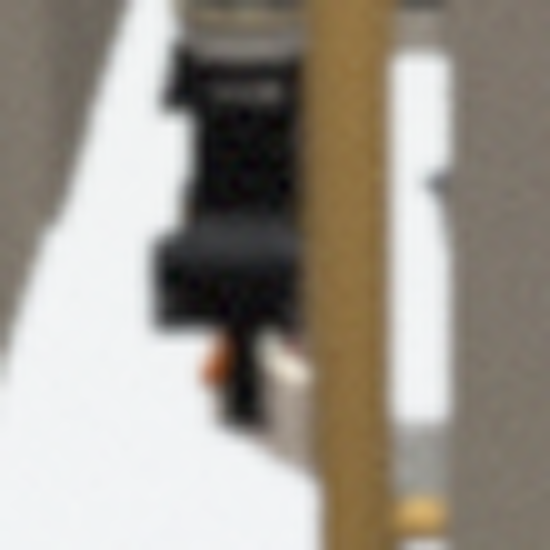

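jog_arm --steps '[{"fingers":0,"delta_pos":[4,0,2],"turn":0},{"fingers":0,"delta_pos":[8,0,5],"turn":0},{"fingers":0,"delta_pos":[12,0,7],"turn":0},{"fingers":0,"delta_pos":[16,0,9],"turn":0}]'

```text
time_s: 28.62
position: [0.4079, 0.3441, 0.0615]
tcp_rot: [[0.011, -0.01, -1.0], [1.0, -0.004, 0.011], [-0.004, -1.0, 0.01]]
force: [-7.9, -0.3, 1.3]
opening: 0.523
```

```bash
python3 s2.py s29.png
```

```text
[-8.  -1.8  3.5]
```

View pics/s29.png

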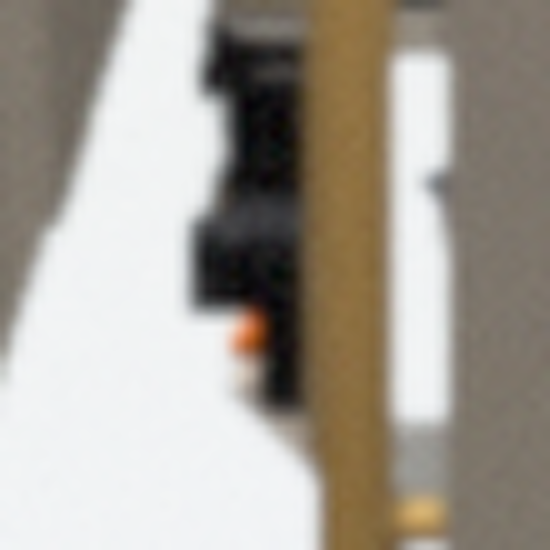

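Now about 50°. Continuing.

jog_arm --steps '[{"fingers":0,"delta_pos":[5,0,2],"turn":0},{"fingers":0,"delta_pos":[10,0,3],"turn":0},{"fingers":0,"delta_pos":[15,0,4],"turn":0},{"fingers":0,"delta_pos":[20,0,4],"turn":0},{"fingers":0,"delta_pos":[25,0,4],"turn":0}]'

```text
time_s: 29.08
position: [0.4395, 0.3462, 0.0664]
tcp_rot: [[0.011, 0.004, -1.0], [1.0, 0.002, 0.011], [0.002, -1.0, -0.004]]
force: [0.2, 0.1, -1.7]
opening: 0.526
```

```bash
python3 s2.py s30.png
python3 - <<'E'
from h import *
im=capture('top')
crop('top',im,200,275,130,98,6,'t4.png')
E
```

```text
[ 0.9 -0.1 -1.8]
135 226 6
```

View pics/s30.png

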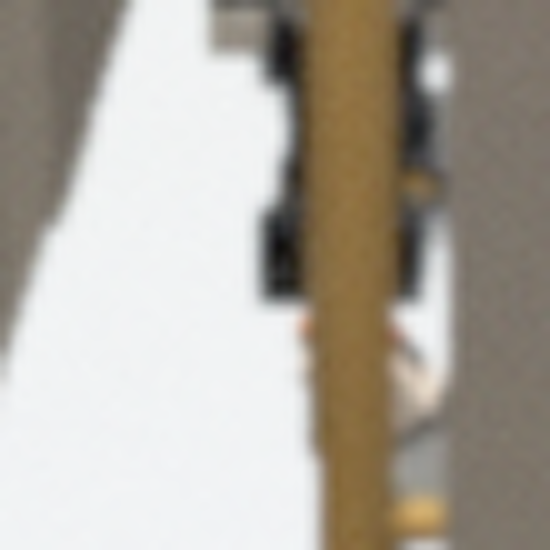

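Contact ended at roughly 60° tilt, which is past the tipping angle. I'll carry it back to a visible spot on the hob, foot towards −y.

jog_arm --steps '[{"fingers":0,"delta_pos":[-10,0,20],"turn":0},{"fingers":0,"delta_pos":[-20,-35,25],"turn":-7},{"fingers":0,"delta_pos":[-22,-75,25],"turn":-14},{"fingers":0,"delta_pos":[-24,-115,25],"turn":-21},{"fingers":0,"delta_pos":[-24,-155,25],"turn":-28},{"fingers":0,"delta_pos":[-24,-195,25],"turn":-35},{"fingers":0,"delta_pos":[-24,-235,25],"turn":-42},{"fingers":0,"delta_pos":[-24,-275,25],"turn":-49},{"fingers":0,"delta_pos":[-24,-315,25],"turn":-56},{"fingers":0,"delta_pos":[-24,-346,25],"turn":-63},{"fingers":0,"delta_pos":[-24,-366,20],"turn":-70},{"fingers":0,"delta_pos":[-24,-366,10],"turn":-77},{"fingers":0,"delta_pos":[-24,-366,5],"turn":-84},{"fingers":0,"delta_pos":[-24,-366,5],"turn":-90},{"fingers":0,"delta_pos":[-24,-366,5],"turn":-90}]'

```text
time_s: 30.43
position: [0.4128, -0.021, 0.0703]
tcp_rot: [[1.0, 0.0, 0.013], [-0.013, -0.0, 1.0], [0.0, -1.0, -0.0]]
force: [0.3, -0.1, -1.6]
opening: 0.528
```

```bash
python3 sl.py s31.png
```

```text
[ 0.412 -0.043  0.025] 0.63
[ 0.456 -0.221  0.024] 0.63
```

View pics/s31.png

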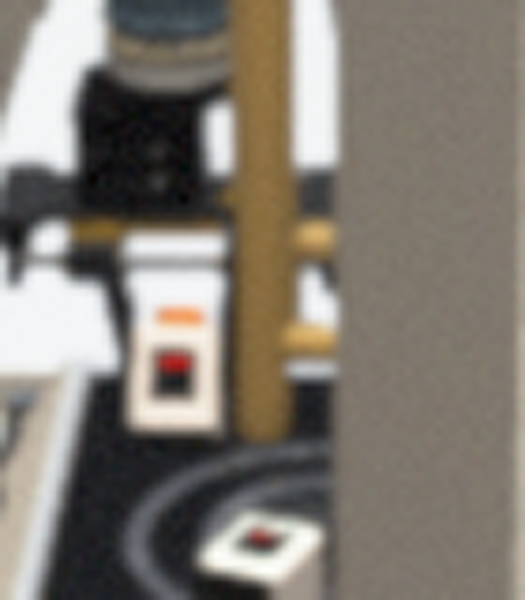

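Clear: the timer hangs at about 63°, key up, window towards the camera at crop (173,375). I'll lower onto the hob while dragging −y to right it, then release.

jog_arm --steps '[{"fingers":0,"delta_pos":[0,0,-7],"turn":0},{"fingers":0,"delta_pos":[0,0,-11],"turn":0},{"fingers":0,"delta_pos":[0,-5,-12],"turn":0},{"fingers":0,"delta_pos":[0,-10,-13],"turn":0},{"fingers":0,"delta_pos":[0,-15,-14],"turn":0},{"fingers":0,"delta_pos":[0,-18,-15],"turn":0},{"fingers":0,"delta_pos":[0,-18,-15],"turn":0}]'

```text
time_s: 31.12
position: [0.4127, -0.0393, 0.0554]
tcp_rot: [[1.0, 0.0, 0.011], [-0.011, -0.0, 1.0], [0.0, -1.0, -0.0]]
force: [0.1, 0.4, -1.4]
opening: 0.527
```

```bash
python3 sl.py s32.png
```

```text
[ 0.457 -0.222  0.022] 0.8
[0.465 0.35  0.015] 0.72
[ 0.412 -0.063  0.008] 0.63
```

View pics/s32.png

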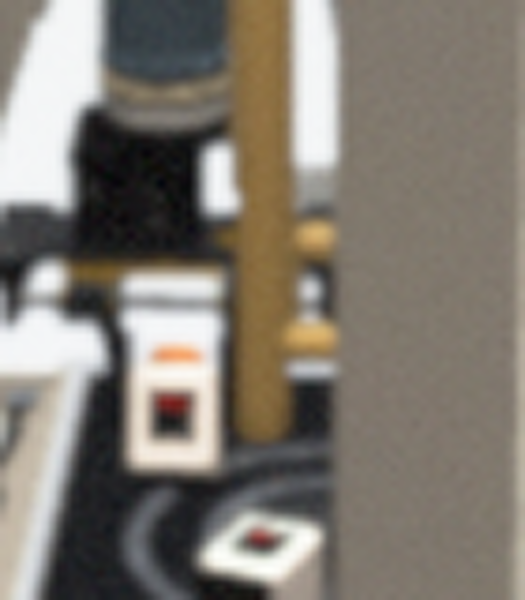

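jog_arm --steps '[{"fingers":0,"delta_pos":[0,0,-4],"turn":0},{"fingers":0,"delta_pos":[0,-2,-8],"turn":0},{"fingers":0,"delta_pos":[0,-7,-10],"turn":0},{"fingers":0,"delta_pos":[0,-12,-11],"turn":0}]'

```text
time_s: 31.55
position: [0.4122, -0.0491, 0.0466]
tcp_rot: [[1.0, 0.002, 0.011], [-0.011, 0.001, 1.0], [0.002, -1.0, 0.001]]
force: [1.4, 8.5, 20.8]
opening: 0.528
```

```bash
python3 sl.py s33.png
```

```text
[ 0.458 -0.222  0.023] 0.65
[ 0.411 -0.066  0.008] 0.56
```

View pics/s33.png

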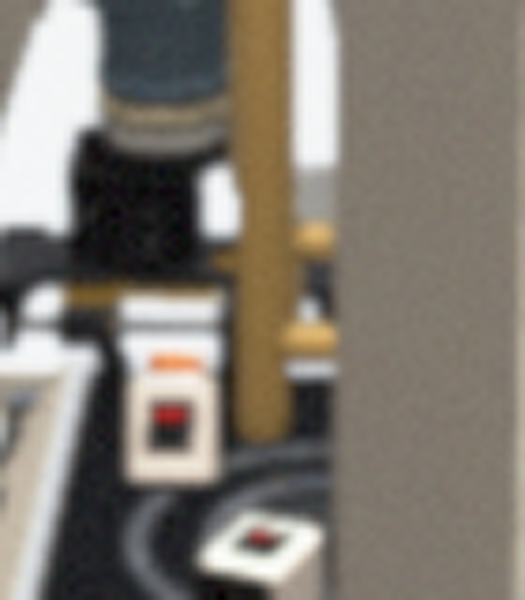

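It's pressing at 21 N and looks nearly upright. I'll release, so that it settles on its foot, and look.

jog_arm --steps '[{"fingers":0,"delta_pos":[0,-4,1],"turn":0},{"fingers":70,"delta_pos":[0,-4,3],"turn":0},{"fingers":70,"delta_pos":[0,-4,3],"turn":0},{"fingers":70,"delta_pos":[0,-4,3],"turn":0},{"fingers":70,"delta_pos":[0,-4,3],"turn":0}]'

```text
time_s: 32.07
position: [0.4124, -0.0543, 0.0474]
tcp_rot: [[1.0, -0.0, 0.01], [-0.01, 0.0, 1.0], [-0.0, -1.0, 0.0]]
force: [-0.3, -0.1, 1.0]
opening: 0.68
```

```bash
python3 sl.py s34.png
```

```text
[ 0.412 -0.073  0.003] 0.75
[ 0.458 -0.218  0.023] 0.52
```

View pics/s34.png

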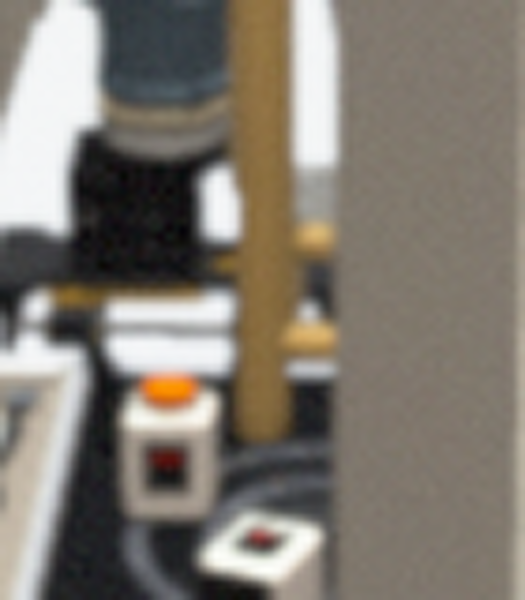

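The left timer stands upright at about (0.412, −0.073), window facing the camera. Next is pressing its key.

Run:
```python
from h import *
print(ray('side',225+(170.5)/7.5-.5,160+(386.5)/7.5-.5,.073), ray('side',225+170/7.5-.5,160+520/7.5-.5,.0),ray('side',225+165/7.5-.5,160+466/7.5-.5,.034))
```

```text
[ 0.41205726 -0.07061888  0.073     ] [ 4.11041905e-01 -8.36648863e-02  1.11022302e-16] [ 0.40947083 -0.08676198  0.034     ]
```

jog_arm --steps '[{"fingers":75,"delta_pos":[0,0,30],"turn":0},{"fingers":75,"delta_pos":[0,0,60],"turn":0},{"fingers":0,"delta_pos":[0,-15,60],"turn":0},{"fingers":0,"delta_pos":[0,-19,60],"turn":0},{"fingers":0,"delta_pos":[0,-19,60],"turn":0},{"fingers":0,"delta_pos":[0,-19,55],"turn":0},{"fingers":0,"delta_pos":[0,-19,50],"turn":0},{"fingers":0,"delta_pos":[0,-19,48],"turn":0},{"fingers":0,"delta_pos":[0,-19,48],"turn":0}]'

```text
time_s: 32.92
position: [0.4114, -0.0727, 0.0943]
tcp_rot: [[1.0, -0.003, 0.01], [-0.01, 0.002, 1.0], [-0.003, -1.0, 0.002]]
force: [0.0, -0.4, 0.3]
opening: 0.305
```

jog_arm --steps '[{"fingers":0,"delta_pos":[0,0,0],"turn":0},{"fingers":0,"delta_pos":[0,0,0],"turn":0},{"fingers":0,"delta_pos":[0,0,-3],"turn":0},{"fingers":0,"delta_pos":[0,0,-5],"turn":0},{"fingers":0,"delta_pos":[0,0,-6],"turn":0}]'

```text
time_s: 33.33
position: [0.4124, -0.0734, 0.0894]
tcp_rot: [[1.0, 0.0, 0.01], [-0.01, -0.0, 1.0], [0.0, -1.0, -0.0]]
force: [0.6, -0.0, 2.4]
opening: 0.018
```

jog_arm --steps '[{"fingers":0,"delta_pos":[0,0,-1],"turn":0},{"fingers":0,"delta_pos":[0,0,-2],"turn":0}]'

```text
time_s: 33.5
position: [0.4125, -0.0735, 0.0876]
tcp_rot: [[1.0, 0.0, 0.01], [-0.01, -0.0, 1.0], [0.0, -1.0, -0.0]]
force: [-0.3, 0.4, 2.5]
opening: 0.006
```

jog_arm --steps '[{"fingers":0,"delta_pos":[0,0,-1],"turn":0},{"fingers":0,"delta_pos":[0,0,-2],"turn":0}]'

```text
time_s: 33.67
position: [0.4125, -0.0735, 0.0856]
tcp_rot: [[1.0, 0.0, 0.01], [-0.01, -0.0, 1.0], [0.0, -1.0, -0.0]]
force: [-0.2, -0.4, 3.7]
opening: 0.007
```

The force is light (2.4 to 3.7 N over ~4 mm), so the left key is the worn one. I'll finish the click.

jog_arm --steps '[{"fingers":0,"delta_pos":[0,0,-2],"turn":0},{"fingers":0,"delta_pos":[0,0,-2],"turn":0},{"fingers":0,"delta_pos":[0,0,-3],"turn":0},{"fingers":0,"delta_pos":[0,0,-3],"turn":0}]'

```text
time_s: 34.0
position: [0.4125, -0.0735, 0.0833]
tcp_rot: [[1.0, 0.001, 0.01], [-0.01, -0.0, 1.0], [0.001, -1.0, -0.0]]
force: [-0.9, 1.4, 12.4]
opening: 0.005
```

12.4 N on the stop: clicked, and worn. The right timer is therefore firm, to be confirmed by feel. Before gripping it I'll check where the spoon is.

Run:
```python
from h import *
print(ray('top',335,182,.01),ray('top',324,186,.01),ray('top',330,188,.01))
```

```text
[ 0.58457717 -0.21339564  0.01      ] [ 0.58679921 -0.17218335  0.01      ] [ 0.57186466 -0.18822157  0.01      ]
```

jog_arm --steps '[{"fingers":0,"delta_pos":[0,0,25],"turn":0},{"fingers":50,"delta_pos":[10,-20,55],"turn":-7},{"fingers":100,"delta_pos":[35,-50,55],"turn":-14},{"fingers":100,"delta_pos":[60,-80,55],"turn":-21},{"fingers":100,"delta_pos":[64,-92,55],"turn":-23},{"fingers":100,"delta_pos":[64,-92,25],"turn":-23},{"fingers":100,"delta_pos":[64,-92,0],"turn":-23},{"fingers":100,"delta_pos":[64,-92,0],"turn":-23}]'

```text
time_s: 34.67
position: [0.4734, -0.1641, 0.0786]
tcp_rot: [[0.916, -0.008, 0.4], [-0.4, 0.005, 0.916], [-0.009, -1.0, 0.001]]
force: [-0.9, 0.8, 0.3]
opening: 0.447
```

jog_arm --steps '[{"fingers":100,"delta_pos":[0,0,0],"turn":0},{"fingers":100,"delta_pos":[0,0,0],"turn":0},{"fingers":100,"delta_pos":[0,0,-5],"turn":0},{"fingers":100,"delta_pos":[0,0,-20],"turn":0},{"fingers":100,"delta_pos":[0,0,-40],"turn":0},{"fingers":100,"delta_pos":[0,0,-55],"turn":0},{"fingers":0,"delta_pos":[0,0,-59],"turn":0},{"fingers":0,"delta_pos":[0,0,-59],"turn":0},{"fingers":0,"delta_pos":[0,0,-59],"turn":0},{"fingers":0,"delta_pos":[0,0,-59],"turn":0},{"fingers":0,"delta_pos":[0,0,-59],"turn":0},{"fingers":0,"delta_pos":[0,0,-59],"turn":0},{"fingers":0,"delta_pos":[0,0,-59],"turn":0},{"fingers":0,"delta_pos":[0,0,-59],"turn":0}]'

```text
time_s: 35.83
position: [0.4768, -0.1656, 0.0241]
tcp_rot: [[0.917, 0.001, 0.4], [-0.4, -0.001, 0.917], [0.001, -1.0, -0.0]]
force: [-0.3, 1.1, 3.5]
opening: 0.52
```

jog_arm --steps '[{"fingers":0,"delta_pos":[0,0,40],"turn":0},{"fingers":0,"delta_pos":[0,0,80],"turn":7},{"fingers":0,"delta_pos":[-8,30,95],"turn":14},{"fingers":0,"delta_pos":[-16,70,95],"turn":21},{"fingers":0,"delta_pos":[-24,110,95],"turn":28},{"fingers":0,"delta_pos":[-32,150,95],"turn":35},{"fingers":0,"delta_pos":[-40,190,95],"turn":42},{"fingers":0,"delta_pos":[-48,230,95],"turn":49},{"fingers":0,"delta_pos":[-56,270,95],"turn":56},{"fingers":0,"delta_pos":[-64,310,85],"turn":63},{"fingers":0,"delta_pos":[-72,350,75],"turn":70},{"fingers":0,"delta_pos":[-80,390,65],"turn":77},{"fingers":0,"delta_pos":[-90,430,55],"turn":84},{"fingers":0,"delta_pos":[-105,465,45],"turn":91},{"fingers":0,"delta_pos":[-120,495,35],"turn":98},{"fingers":0,"delta_pos":[-122,512,25],"turn":105},{"fingers":0,"delta_pos":[-122,512,15],"turn":112},{"fingers":0,"delta_pos":[-122,512,6],"turn":113},{"fingers":0,"delta_pos":[-122,512,6],"turn":113}]'

```text
time_s: 37.42
position: [0.353, 0.3459, 0.0279]
tcp_rot: [[0.011, -0.003, -1.0], [1.0, -0.002, 0.012], [-0.002, -1.0, 0.003]]
force: [-0.3, -0.1, -2.5]
opening: 0.527
```

jog_arm --steps '[{"fingers":0,"delta_pos":[12,0,0],"turn":0},{"fingers":0,"delta_pos":[19,0,0],"turn":0},{"fingers":0,"delta_pos":[20,0,2],"turn":0},{"fingers":0,"delta_pos":[23,0,5],"turn":0},{"fingers":0,"delta_pos":[26,0,9],"turn":0},{"fingers":0,"delta_pos":[29,0,13],"turn":0}]'

```text
time_s: 37.92
position: [0.3755, 0.3437, 0.0419]
tcp_rot: [[0.015, -0.018, -1.0], [1.0, -0.006, 0.015], [-0.006, -1.0, 0.018]]
force: [-13.2, 4.9, 0.2]
opening: 0.526
```

```bash
python3 s2.py r1.png
```

```text
[-13.4   6.2   1.8]
```

View pics/r1.png

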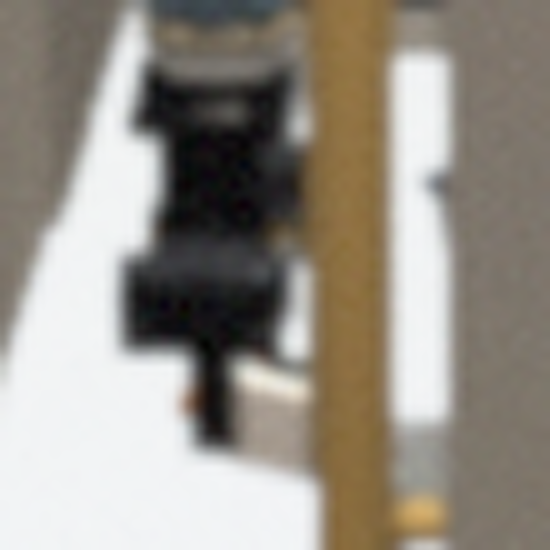

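It's tilting about 17° with good contact. Continuing.

jog_arm --steps '[{"fingers":0,"delta_pos":[4,0,3],"turn":0},{"fingers":0,"delta_pos":[8,0,6],"turn":0},{"fingers":0,"delta_pos":[12,0,9],"turn":0},{"fingers":0,"delta_pos":[15,0,11],"turn":0}]'

```text
time_s: 38.3
position: [0.3912, 0.3437, 0.0535]
tcp_rot: [[0.015, -0.017, -1.0], [1.0, -0.006, 0.015], [-0.006, -1.0, 0.017]]
force: [-12.9, 2.7, 2.6]
opening: 0.53
```

```bash
python3 s2.py r2.png
```

```text
[-14.4   2.8   5.2]
```

View pics/r2.png

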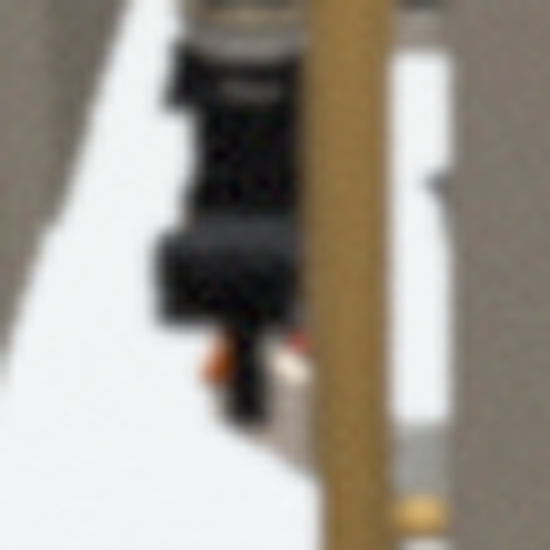

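Now about 38°, still in contact at 14 N.

jog_arm --steps '[{"fingers":0,"delta_pos":[4,0,2],"turn":0},{"fingers":0,"delta_pos":[8,0,5],"turn":0},{"fingers":0,"delta_pos":[12,0,7],"turn":0},{"fingers":0,"delta_pos":[17,0,9],"turn":0},{"fingers":0,"delta_pos":[21,0,9],"turn":0}]'

```text
time_s: 38.77
position: [0.4151, 0.3436, 0.0631]
tcp_rot: [[0.015, -0.012, -1.0], [1.0, -0.005, 0.015], [-0.005, -1.0, 0.011]]
force: [-8.3, -1.3, 9.0]
opening: 0.528
```

jog_arm --steps '[{"fingers":0,"delta_pos":[4,0,0],"turn":0},{"fingers":0,"delta_pos":[8,0,0],"turn":0}]'

```text
time_s: 38.93
position: [0.4239, 0.3436, 0.0634]
tcp_rot: [[0.014, -0.01, -1.0], [1.0, -0.004, 0.014], [-0.005, -1.0, 0.01]]
force: [-6.6, -2.9, 5.7]
opening: 0.526
```

jog_arm --steps '[{"fingers":0,"delta_pos":[5,0,0],"turn":0},{"fingers":0,"delta_pos":[9,0,-1],"turn":0}]'

```text
time_s: 39.1
position: [0.4339, 0.3437, 0.0624]
tcp_rot: [[0.014, -0.008, -1.0], [1.0, -0.004, 0.014], [-0.004, -1.0, 0.008]]
force: [-5.0, -4.1, 6.2]
opening: 0.528
```

```bash
python3 s2.py r3.png
```

```text
[-5.6 -3.   4.6]
```

View pics/r3.png

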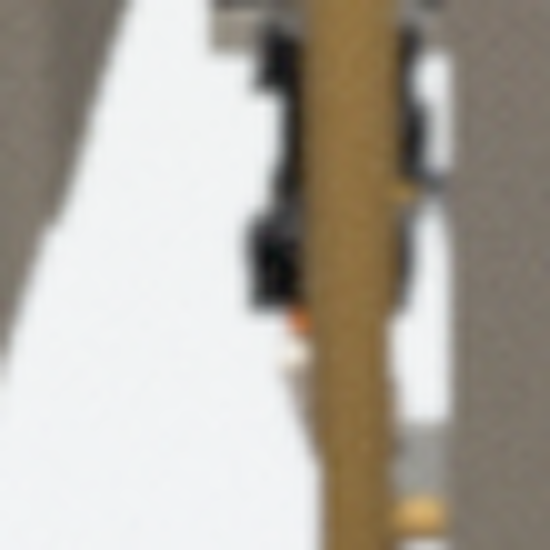

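At about 70°. I'll carry it back to the right-hand side of the hob, high over the standing timer.

jog_arm --steps '[{"fingers":0,"delta_pos":[-5,0,35],"turn":0},{"fingers":0,"delta_pos":[-5,-25,65],"turn":-7},{"fingers":0,"delta_pos":[-5,-60,90],"turn":-14},{"fingers":0,"delta_pos":[-5,-100,95],"turn":-21},{"fingers":0,"delta_pos":[-5,-140,95],"turn":-28},{"fingers":0,"delta_pos":[-5,-180,95],"turn":-35},{"fingers":0,"delta_pos":[0,-220,95],"turn":-42},{"fingers":0,"delta_pos":[5,-260,95],"turn":-49},{"fingers":0,"delta_pos":[5,-300,95],"turn":-56},{"fingers":0,"delta_pos":[5,-340,95],"turn":-63},{"fingers":0,"delta_pos":[5,-380,95],"turn":-70},{"fingers":0,"delta_pos":[5,-420,95],"turn":-77},{"fingers":0,"delta_pos":[5,-460,95],"turn":-84},{"fingers":0,"delta_pos":[5,-500,95],"turn":-90},{"fingers":0,"delta_pos":[5,-525,80],"turn":-90},{"fingers":0,"delta_pos":[5,-532,45],"turn":-90},{"fingers":0,"delta_pos":[5,-532,15],"turn":-90},{"fingers":0,"delta_pos":[5,-532,6],"turn":-90},{"fingers":0,"delta_pos":[5,-532,6],"turn":-90}]'

```text
time_s: 40.73
position: [0.4398, -0.1859, 0.0661]
tcp_rot: [[1.0, -0.004, 0.014], [-0.014, 0.003, 1.0], [-0.004, -1.0, 0.003]]
force: [0.3, 1.0, -2.2]
opening: 0.53
```

```bash
sed -i 's/160:240,225:295/175:255,225:295/' sl.py;python3 sl.py r4.png
```

```text
[ 0.442 -0.192  0.02 ] 0.82
[ 0.409 -0.07  -0.002] 0.49
```

View pics/r4.png

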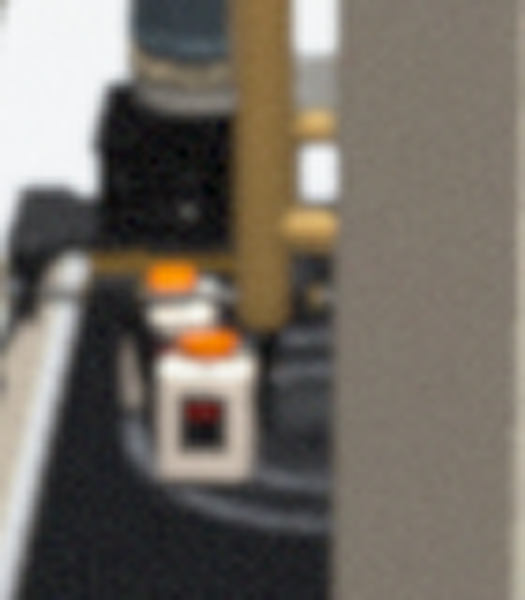

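Nearly upright in the jaws, foot at z≈0.02. I'll lower until the hob pushes back.

jog_arm --steps '[{"fingers":0,"delta_pos":[0,0,-8],"turn":0},{"fingers":0,"delta_pos":[0,0,-13],"turn":0},{"fingers":0,"delta_pos":[0,-1,-17],"turn":0},{"fingers":0,"delta_pos":[0,-3,-20],"turn":0}]'

```text
time_s: 41.17
position: [0.4422, -0.1893, 0.0499]
tcp_rot: [[1.0, 0.002, 0.007], [-0.007, -0.003, 1.0], [0.002, -1.0, -0.003]]
force: [-6.1, -4.4, 28.4]
opening: 0.528
```

jog_arm --steps '[{"fingers":0,"delta_pos":[0,0,3],"turn":0},{"fingers":70,"delta_pos":[0,0,4],"turn":0},{"fingers":70,"delta_pos":[0,0,4],"turn":0},{"fingers":70,"delta_pos":[0,0,4],"turn":0},{"fingers":70,"delta_pos":[0,0,15],"turn":0},{"fingers":70,"delta_pos":[0,0,40],"turn":0}]'

```text
time_s: 41.67
position: [0.4398, -0.1872, 0.0857]
tcp_rot: [[1.0, -0.005, 0.01], [-0.01, 0.004, 1.0], [-0.005, -1.0, 0.004]]
force: [0.3, -1.2, -0.4]
opening: 0.691
```

```bash
python3 sl.py r5.png
```

```text
[ 0.408 -0.072 -0.003] 0.72
[ 0.444 -0.196 -0.001] 0.7
```

View pics/r5.png

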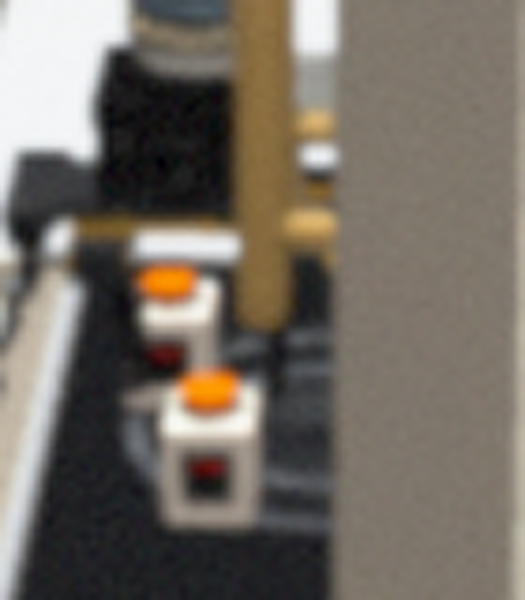

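Both timers stand. The right one is at about (0.444, −0.196). I'll press its key.

Run:
```python
from h import *
g=lambda c,z: ray('side',225+(c[0]+.5)/7.5-.5,175+(c[1]+.5)/7.5-.5,z)
print(g((210,384),.073),g((212,524),.0),g((208,476),.034))
```

```text
[ 0.44192152 -0.19547494  0.073     ] [ 0.44236983 -0.20815732  0.        ] [ 0.44183412 -0.21958615  0.034     ]
```

jog_arm --steps '[{"fingers":70,"delta_pos":[0,0,18],"turn":0},{"fingers":0,"delta_pos":[3,-6,18],"turn":0},{"fingers":0,"delta_pos":[3,-6,18],"turn":0},{"fingers":0,"delta_pos":[3,-6,18],"turn":0},{"fingers":0,"delta_pos":[3,-6,18],"turn":0},{"fingers":0,"delta_pos":[3,-6,15],"turn":0},{"fingers":0,"delta_pos":[3,-6,12],"turn":0},{"fingers":0,"delta_pos":[3,-6,8],"turn":0},{"fingers":0,"delta_pos":[3,-6,8],"turn":0}]'

```text
time_s: 42.52
position: [0.4438, -0.194, 0.0944]
tcp_rot: [[1.0, -0.002, 0.01], [-0.01, 0.001, 1.0], [-0.002, -1.0, 0.001]]
force: [-0.3, 1.0, -0.9]
opening: 0.177
```

jog_arm --steps '[{"fingers":0,"delta_pos":[-1,-1,0],"turn":0},{"fingers":0,"delta_pos":[-1,-1,0],"turn":0},{"fingers":0,"delta_pos":[-1,-1,-3],"turn":0},{"fingers":0,"delta_pos":[-1,-1,-6],"turn":0},{"fingers":0,"delta_pos":[-1,-1,-7],"turn":0}]'

```text
time_s: 42.93
position: [0.4436, -0.1957, 0.0888]
tcp_rot: [[1.0, 0.001, 0.01], [-0.01, -0.001, 1.0], [0.001, -1.0, -0.001]]
force: [-1.0, 1.0, 8.4]
opening: 0.006
```

jog_arm --steps '[{"fingers":0,"delta_pos":[0,0,-2],"turn":0},{"fingers":0,"delta_pos":[0,0,-3],"turn":0}]'

```text
time_s: 43.1
position: [0.4437, -0.1957, 0.0863]
tcp_rot: [[1.0, 0.001, 0.01], [-0.01, -0.001, 1.0], [0.001, -1.0, -0.001]]
force: [-1.5, 1.2, 10.0]
opening: 0.007
```

jog_arm --steps '[{"fingers":0,"delta_pos":[0,0,-2],"turn":0},{"fingers":0,"delta_pos":[0,0,-3],"turn":0}]'

```text
time_s: 43.27
position: [0.4436, -0.1957, 0.0836]
tcp_rot: [[1.0, 0.001, 0.01], [-0.01, -0.001, 1.0], [0.001, -1.0, -0.001]]
force: [-1.8, -0.0, 12.9]
opening: 0.006
```

jog_arm --steps '[{"fingers":0,"delta_pos":[0,0,-2],"turn":0},{"fingers":0,"delta_pos":[0,0,-3],"turn":0},{"fingers":0,"delta_pos":[0,0,-3],"turn":0}]'

```text
time_s: 43.52
position: [0.4437, -0.1957, 0.0832]
tcp_rot: [[1.0, 0.002, 0.01], [-0.01, -0.002, 1.0], [0.002, -1.0, -0.002]]
force: [-5.6, 2.1, 34.8]
opening: 0.004
```

The force ran from 8.4 to 12.9 N and then hit the stop, so the right key is firm and has clicked. Now I'll grip that timer upright.

jog_arm --steps '[{"fingers":0,"delta_pos":[0,0,20],"turn":0},{"fingers":90,"delta_pos":[0,0,32],"turn":0},{"fingers":90,"delta_pos":[0,0,32],"turn":0},{"fingers":90,"delta_pos":[0,0,32],"turn":0},{"fingers":90,"delta_pos":[0,0,32],"turn":0},{"fingers":90,"delta_pos":[0,0,32],"turn":0},{"fingers":90,"delta_pos":[0,0,32],"turn":0},{"fingers":90,"delta_pos":[0,0,32],"turn":0},{"fingers":90,"delta_pos":[0,0,32],"turn":0},{"fingers":90,"delta_pos":[0,0,32],"turn":0}]'

```text
time_s: 44.35
position: [0.4432, -0.1953, 0.1112]
tcp_rot: [[1.0, -0.001, 0.01], [-0.01, 0.0, 1.0], [-0.001, -1.0, 0.0]]
force: [-0.4, 0.2, -0.9]
opening: 0.602
```

```bash
python3 sl.py r6.png
```

```text
[ 0.446 -0.195  0.002] 0.8
[ 0.41  -0.07  -0.005] 0.6
```

View pics/r6.png

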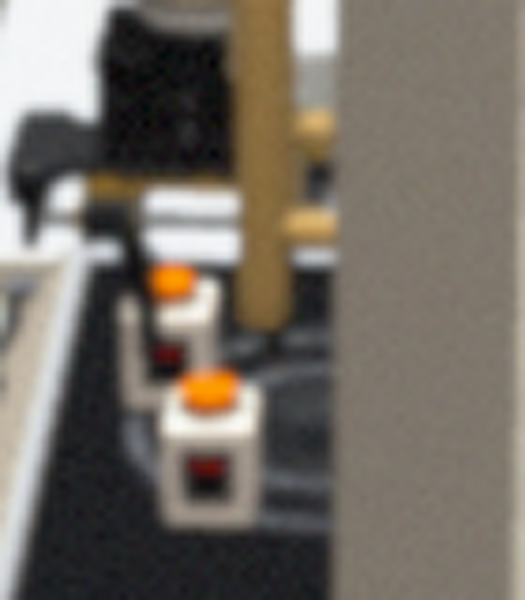

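Both are upright. I'll descend and grip.

jog_arm --steps '[{"fingers":90,"delta_pos":[0,0,0],"turn":0},{"fingers":90,"delta_pos":[0,0,0],"turn":0},{"fingers":90,"delta_pos":[0,0,-20],"turn":0},{"fingers":90,"delta_pos":[0,0,-45],"turn":0},{"fingers":90,"delta_pos":[0,0,-62],"turn":0},{"fingers":90,"delta_pos":[0,0,-66],"turn":0},{"fingers":0,"delta_pos":[0,0,-66],"turn":0},{"fingers":0,"delta_pos":[0,0,-66],"turn":0},{"fingers":0,"delta_pos":[0,0,-66],"turn":0},{"fingers":0,"delta_pos":[0,0,-66],"turn":0},{"fingers":0,"delta_pos":[0,0,-66],"turn":0},{"fingers":0,"delta_pos":[0,0,-66],"turn":0},{"fingers":0,"delta_pos":[0,0,-66],"turn":0}]'

```text
time_s: 45.53
position: [0.4434, -0.1955, 0.0462]
tcp_rot: [[1.0, 0.0, 0.01], [-0.01, -0.0, 1.0], [0.0, -1.0, -0.0]]
force: [-1.6, 0.2, 5.5]
opening: 0.523
```

Gripped. Now carry it over the standing timer to the pad, turning +89.5°.

jog_arm --steps '[{"fingers":0,"delta_pos":[0,0,35],"turn":0},{"fingers":0,"delta_pos":[0,0,75],"turn":0},{"fingers":0,"delta_pos":[3,20,100],"turn":7},{"fingers":0,"delta_pos":[6,60,100],"turn":14},{"fingers":0,"delta_pos":[9,100,100],"turn":21},{"fingers":0,"delta_pos":[12,140,100],"turn":28},{"fingers":0,"delta_pos":[15,180,100],"turn":35},{"fingers":0,"delta_pos":[18,220,100],"turn":42},{"fingers":0,"delta_pos":[21,260,100],"turn":49},{"fingers":0,"delta_pos":[21,300,100],"turn":56},{"fingers":0,"delta_pos":[21,340,100],"turn":63},{"fingers":0,"delta_pos":[21,380,100],"turn":70},{"fingers":0,"delta_pos":[21,420,90],"turn":77},{"fingers":0,"delta_pos":[21,460,80],"turn":84},{"fingers":0,"delta_pos":[21,500,60],"turn":89.5},{"fingers":0,"delta_pos":[21,535,40],"turn":89.5},{"fingers":0,"delta_pos":[21,544,30],"turn":89.5},{"fingers":0,"delta_pos":[21,544,22],"turn":89.5},{"fingers":0,"delta_pos":[21,544,22],"turn":89.5}]'

```text
time_s: 47.12
position: [0.4624, 0.348, 0.0654]
tcp_rot: [[0.017, -0.004, -1.0], [1.0, -0.003, 0.017], [-0.003, -1.0, 0.004]]
force: [0.2, -0.4, -2.1]
opening: 0.527
```

Run:
```python
from h import *
im=capture('top')
crop('top',im,200,265,130,98,6,'p1.png')
s=capture('side');cv2.imwrite('pics/p1s.png',cv2.resize(s[120:200,225:295],(525,600),interpolation=cv2.INTER_CUBIC)[:,:,::-1])
```

```text
135 216 6
```

View pics/p1.png

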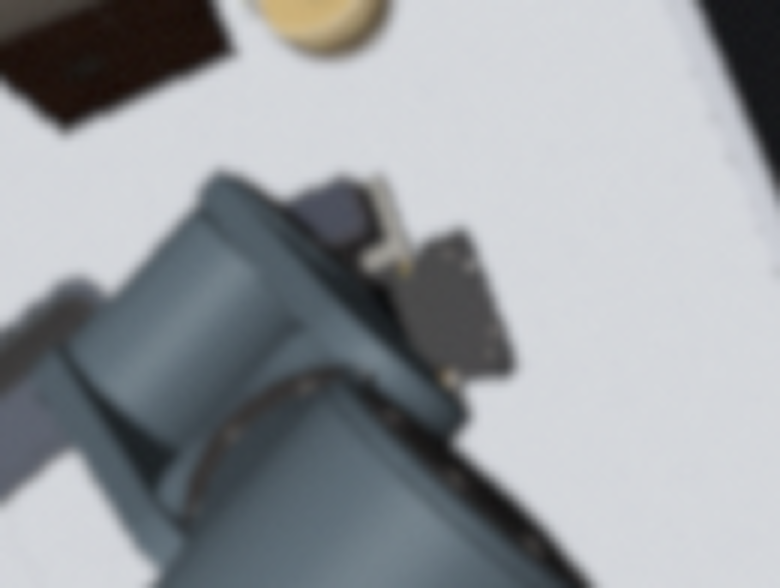

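View pics/p1s.png

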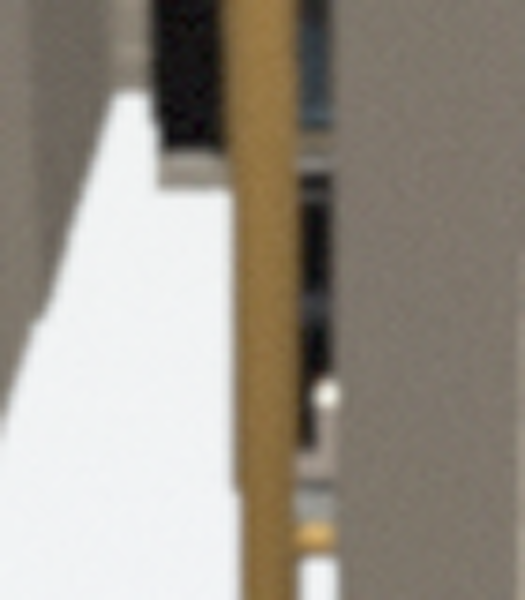

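The views are blocked by the arm, but the gripper is over the pad. I'll lower to contact and release.

jog_arm --steps '[{"fingers":0,"delta_pos":[0,0,-4],"turn":0},{"fingers":0,"delta_pos":[0,0,-8],"turn":0},{"fingers":0,"delta_pos":[0,0,-10],"turn":0},{"fingers":0,"delta_pos":[0,0,-11],"turn":0}]'

```text
time_s: 47.55
position: [0.4646, 0.3478, 0.0566]
tcp_rot: [[0.02, -0.0, -1.0], [1.0, -0.0, 0.02], [-0.0, -1.0, 0.0]]
force: [-0.2, -0.0, -1.2]
opening: 0.524
```

jog_arm --steps '[{"fingers":0,"delta_pos":[0,1,-1],"turn":0},{"fingers":0,"delta_pos":[0,1,-2],"turn":0}]'

```text
time_s: 47.72
position: [0.4646, 0.3483, 0.0562]
tcp_rot: [[0.018, -0.0, -1.0], [1.0, -0.002, 0.018], [-0.002, -1.0, 0.0]]
force: [-1.9, -6.7, 18.0]
opening: 0.524
```

Contact came at z=0.0562, as predicted. I'll release, rise and move clear.

jog_arm --steps '[{"fingers":0,"delta_pos":[0,0,1],"turn":0},{"fingers":80,"delta_pos":[0,0,2],"turn":0},{"fingers":80,"delta_pos":[0,0,2],"turn":0},{"fingers":80,"delta_pos":[0,0,2],"turn":0},{"fingers":80,"delta_pos":[0,0,2],"turn":0},{"fingers":80,"delta_pos":[0,0,5],"turn":0},{"fingers":80,"delta_pos":[0,0,35],"turn":0},{"fingers":80,"delta_pos":[0,0,75],"turn":0},{"fingers":80,"delta_pos":[0,0,110],"turn":0},{"fingers":80,"delta_pos":[-20,-40,120],"turn":0},{"fingers":80,"delta_pos":[-30,-80,120],"turn":0},{"fingers":80,"delta_pos":[-30,-120,120],"turn":0},{"fingers":80,"delta_pos":[-30,-160,120],"turn":0},{"fingers":80,"delta_pos":[-30,-190,120],"turn":0},{"fingers":80,"delta_pos":[-30,-190,120],"turn":0},{"fingers":80,"delta_pos":[-30,-190,120],"turn":0}]'

```text
time_s: 49.05
position: [0.4346, 0.1584, 0.1748]
tcp_rot: [[0.023, 0.0, -1.0], [1.0, 0.0, 0.023], [0.0, -1.0, -0.0]]
force: [0.4, 0.1, 0.3]
opening: 0.801
```

```bash
python3 - <<'E'
from h import *
im=capture('top')
cv2.imwrite('pics/p2f.png',im[:,:,::-1])
crop('top',im,195,268,80,60,10,'p2.png')
for t in('timer_1','timer_1_window','hub_pad','hub','mill','candle','peeler','spoon','flask','loaf_tin'):
  for d in tip_of(t,'top')[:3]: print(t,np.round(d['position'],4),round(d['confidence'],2))
E
python3 sl.py p2s.png
```

```text
155 238 10
timer_1 [ 0.4126 -0.0755 -0.0013] 0.77
timer_1 [0.4614 0.3486 0.0107] 0.49
timer_1 [ 0.5877 -0.5352 -0.001 ] 0.43
timer_1_window [ 0.4071 -0.0922  0.0294] 0.55
hub_pad [0.4645 0.3447 0.007 ] 0.88
hub [ 0.502   0.3458 -0.0043] 0.82
hub [0.4619 0.3471 0.0093] 0.28
mill [ 0.6843  0.1872 -0.0083] 0.59
mill [ 0.4108 -0.0743 -0.0027] 0.44
candle [ 0.6784  0.2936 -0.0084] 0.62
peeler [ 0.6281 -0.0477  0.0023] 0.51
spoon [ 0.5829 -0.3299 -0.0034] 0.8
flask [ 0.5872 -0.5358 -0.0014] 0.91
flask [ 0.4116 -0.0725 -0.0051] 0.74
[ 0.409 -0.071 -0.   ] 0.8
[0.468 0.352 0.012] 0.66
```

View pics/p2.png

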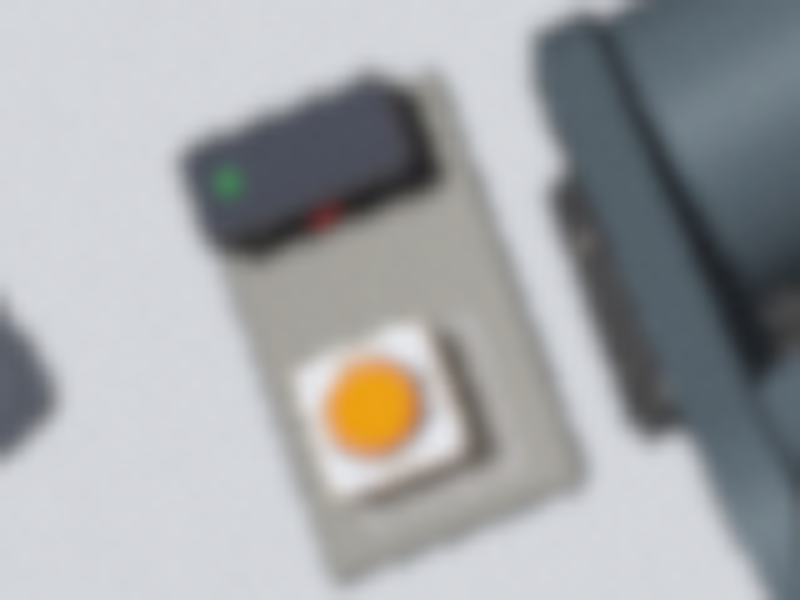

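View pics/p2f.png

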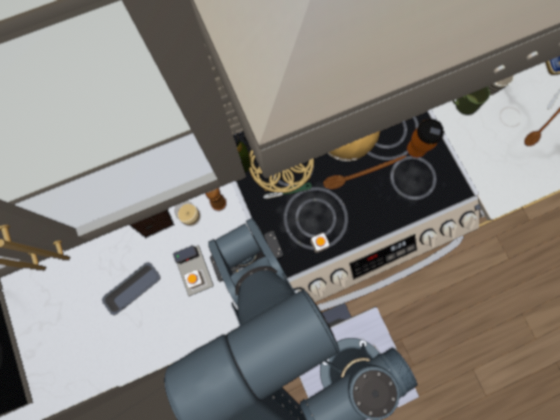

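View pics/p2s.png

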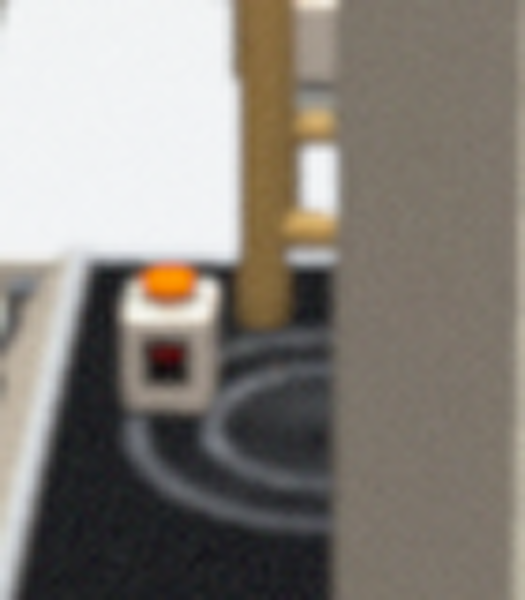

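Timer on the pad, key at crop (373,408), and the other stands on the hob. Measuring the offsets.

Run:
```python
from h import *
g=lambda c,z: (ray('top',155+(c[0]+.5)/10-.5,238+(c[1]+.5)/10-.5,z)*1000)[:2]
print('key',g((373,408),.083))
P=np.array([g(c,.072) for c in[(292,367),(428,322),(470,450),(338,502)]]);print(P.round(1).tolist(),P.mean(0))
for a,b in((2,1),(3,0)): v=P[b]-P[a];print(np.linalg.norm(v),np.degrees(np.arctan2(v[1],v[0])))
Q=np.array([g(c,.01) for c in[(438,68),(587,480),(340,586),(218,250)]])
for a,b in((1,0),(1,2),(2,3)): v=Q[b]-Q[a];print(np.linalg.norm(v),np.degrees(np.arctan2(v[1],v[0])))
x=(Q[0]-Q[1])/np.linalg.norm(Q[0]-Q[1]); mid=(Q[1]+Q[2])/2; print('pad from plate',mid+40*x)
```

```text
key [462.68504037 348.96172408]
[[486.7, 369.9], [482.6, 325.3], [439.8, 327.5], [441.4, 371.3]] [462.62000987 348.5191217 ]
42.876718059608855 -2.8579521745418517
45.31228462855542 -1.8035479903675373
147.63880324955394 -1.4638684767844887
86.70816441770816 89.62459722802112
119.27054692234957 -0.6104849338670962
pad from plate [463.70567067 347.83475511]
```

The timer is within about 2 mm and 2° of the pad. The gripper is clear, so I'm handing in.

```bash
python3 -c "
from rig import *
print(hand_in()); print(read_state()['time_s'])"
```

```text
the job is handed in; nothing more can be done
None
the job is handed in; nothing more can be done
```

I stood both timers up, pressed each key to its click (left first), and put the firm-key timer on the hub's pad. I handed in at about 49 s of the 72 s allowed; no verdict was reported.

**Standing them up:** Several tries at letting the left timer swing upright in the jaws failed. It dropped onto the hob from a few centimetres at least three times, once near the hob's left edge. What worked was pushing each timer's foot against the edge of the hub's base plate while the tool moved in an arc, then setting it down on the hob. Both ended up a few centimetres from where they lay.

**Keys:**
- **Left:** about 2.4 N to start and 3.7 N near the click, so this is the worn key. I pressed it on to the stop.
- **Right:** about 8.4 N early in the press and 12.9 N near the stop, so this is the firm key. I pressed it on to the stop too.

**Last checks:**
- **Pad:** in the top view the firm timer's middle is about 1–2 mm from the pad's centre and within about 2° of the hub's axis.
- **Window:** it should face the eye. I know this only from how I turned it, because no camera view shows that side.
- **Other timer:** it stands upright on the hob at about (0.41, −0.07).
- **Other things:** the mill, candle, peeler, spoon and flask measured within a few millimetres of where they started. I did not measure the loaf tin again; it looked unmoved in the last top view.
- **Robot:** the gripper was open and clear of everything.

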